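# Demagnetise a batch of bearing caps

## Robot

A 7-joint arm with a two-finger parallel gripper is mounted at the origin on the work surface. World frame = base frame: x ahead of the robot, y to its left, z up, the work surface at z = 0. Lengths are in mm, angles in rad, forces in N, time in s.
With the tool pointing down it reaches from about 425 to 1025 mm from the base axis. Payload 9.4 kg.
Tool frame: the origin (TCP) lies at the very end of the fingers, on their centre line; the grasp point (between the pads) lies 19 mm behind it; y points along the fingers, x is the direction in which the jaws open and shut, and the axes are right-handed (so a half turn about y gives the same grasp; the last joint's range is limited). The gripper opens to 93 mm and grips with 3 to 60 N. Pads are 15 mm wide; open, the fingers measure 128 mm over their backs; the gripper's body (75 mm by 188 mm) begins 65 mm behind the grasp point.
Start: joints at [1.225, 0.599, -0.003, 1.599, 0.002, 0.943, -0.08], TCP at [192.532, -698.968, 218.618] pointing down, gripper open.
Joint ranges: [-2.57, 2.57], [-0.35, 1.97], [-1.29, 1.29], [0.11, 2.56], [-1.05, 4.19], [0.11, 1.86], [-2.63, 2.63]. Speed limits (rad/s): [2.22, 2.22, 3.01, 3.01, 3.14, 3.14, 3.14].

## Interface

Orientations are given as a unit quaternion [w, x, y, z].
In Python, from station import state, capture, hand_in gives the robot as it stands.
- The arm moves only by the shell command python3 -m handwheel 'ROWS' [FORCE]. ROWS is JSON, a list of rows, each an object of numbers: "tx", "ty", "tz": the shift along the tool's x, y, z in mm; "yaw": the turn about the tool's y in rad; "grip": the closure, from 0 (fully open) to 1 (shut). A call has 1 to 10 rows; each row shifts and turns the pose as measured when the row begins, along the tool's axes as they then stand; what a row does not reach is not made up. A row lasts 1/8 s, in which the tool goes at most 62.5 mm and 10.7 degrees, less where a joint would pass 70% of its speed; a pose out of reach is approached as far as the arm can. A call is refused whole if a number of a shift passes 62.5 or a number of a turn 0.188, either way. A call with a gripper value outside its range is refused whole. The fingers move at their own pace and stop on an object; FORCE is the grip in N (left out, the last holds). Time passes only in rows, so rows that do not move let the fingers close. It gives the time, the measured TCP pose, the force and the opening at its end, in the units of the state.
- state(): the state, without advancing time (a new reading comes with each control period).
- capture(name): name is "scene" or "side" or "wrist"; returns a dict with "img" (384x512x3 uint8, blue, green, red), "fov_y" (degrees; the focal length in pixels is half the picture's height over the tangent of half this angle, whatever the lens; pixels are square), "cx", "cy" (the principal point, pixels), "pose" (4x4, takes a point from camera to world coordinates). Camera axes: x right, y up, looking along -z (the intrinsics and any distortion apply to the point x, -y, -z); pixel columns grow to the right and rows downward; lengths in mm; the calibration is good to about 2 mm. A picture is of the moment at which its call begins. There is no depth.
- hand_in(): hands the job in, once; it reports no verdict.
The state is a dict: "time": time; "q": joint angles; "joint_vel": joint speeds; "effort": joint torques, N m; "ee_pos": TCP position; "tool_rot": TCP orientation; "wrist_force": force on the tool from outside, world axes, zero at the start; "moment": the same for the moment, N m; "gripper_width": finger opening in mm.
Only numpy, scipy, OpenCV 4.12 (cv2) and the standard library are available. Lean on these libraries where they do the work, as an engineer would, in place of code of your own. Each camera call takes 0.05 s, during which the arm holds its last target.

## Task

Load every bearing cap on the bench into its own bay of the demagnetiser, lying flat with the boss up and the solid end over the orange pin, so that each cap on its own holds its bay's sensing pin down. With all of them in place and let go, press the white key, then the yellow, then the blue, one at a time and fully down. Then clear the demagnetiser: lay all the caps flat, boss up, side by side in the green tray, and when all are there press the white key once more to switch the machine off. Leave the other things on the bench alone.

Things in the scene. Friction and masses are not known exactly. Their poses are not given: they have to be found in the camera images.
- cap_a: blue bearing cap, 0.42 kg: flange 100 (x) x 70 (y) x 10 mm thick; square boss 42 x 42 mm, sides along x and y, rises from its middle to 52 mm above the underside (grip it there). Origin: centre of the underside, z up through the boss. The flange's +x end is solid; its -x end has a U-notch 24 mm wide, 28 mm deep. Starts flat on the bench. Two or three caps are present; an absent one reads None.
- cap_b: blue bearing cap, 0.42 kg: flange 100 (x) x 70 (y) x 10 mm thick; square boss 42 x 42 mm, sides along x and y, rises from its middle to 52 mm above the underside (grip it there). Origin: centre of the underside, z up through the boss. The flange's +x end is solid; its -x end has a U-notch 24 mm wide, 28 mm deep. Starts flat on the bench. Two or three caps are present; an absent one reads None.
- cap_c: blue bearing cap, 0.42 kg: flange 100 (x) x 70 (y) x 10 mm thick; square boss 42 x 42 mm, sides along x and y, rises from its middle to 52 mm above the underside (grip it there). Origin: centre of the underside, z up through the boss. The flange's +x end is solid; its -x end has a U-notch 24 mm wide, 28 mm deep. Starts flat on the bench. Two or three caps are present; an absent one reads None.
- station: demagnetiser, fixed: grey base 170 (x) x 320 (y) mm with three bays side by side along y, 100 mm apart, and a grey housing 60 mm high along its far side (x from 85 to 145 mm). Origin: centre of its underside; x points roughly away from the robot. A cap lying flat in a bay, solid end over the pin, holds the pin down by its weight; with the notch there the pin stands up through it, unpressed.
- bay1 (a point): centre of a bay's flat floor, 35 mm above the bench; axes as the demagnetiser's. The bay is a pocket 106 (x) x 76 (y) mm inside yellow fences 8 mm high. An orange sensing pin, 10 mm across, stands 7 mm out of the floor, 36 mm from this point along +x.
- pin1 (a joint): travel of the spring sensing pin of bay1: 0 m up, 0.007 pushed flush with the bay floor, pressed beyond 0.005; 0.5 N to start, about 1.2 N when flush
- bay2 (a point): centre of a bay's flat floor, 35 mm above the bench; axes as the demagnetiser's. The bay is a pocket 106 (x) x 76 (y) mm inside yellow fences 8 mm high. An orange sensing pin, 10 mm across, stands 7 mm out of the floor, 36 mm from this point along +x.
- pin2 (a joint): travel of the spring sensing pin of bay2: 0 m up, 0.007 pushed flush with the bay floor, pressed beyond 0.005; 0.5 N to start, about 1.2 N when flush
- bay3 (a point): centre of a bay's flat floor, 35 mm above the bench; axes as the demagnetiser's. The bay is a pocket 106 (x) x 76 (y) mm inside yellow fences 8 mm high. An orange sensing pin, 10 mm across, stands 7 mm out of the floor, 36 mm from this point along +x.
- pin3 (a joint): travel of the spring sensing pin of bay3: 0 m up, 0.007 pushed flush with the bay floor, pressed beyond 0.005; 0.5 N to start, about 1.2 N when flush
- key_white_top (a point): centre of the top face of the white key, a round cap 28 mm across in a black housing; moves down with the key. The three key modules stand 52 mm apart in a row on a fixed grey console, 90 x 170 x 30 mm high, between the robot and the demagnetiser; which colour is where changes
- key_white (a joint): travel of the white spring key: 0 up, 0.006 m fully down (about 5 N, pressed straight down); counts as pressed beyond 0.004; springs back
- key_yellow_top (a point): centre of the top face of the yellow key, a round cap 28 mm across in a black housing; moves down with the key. The three key modules stand 52 mm apart in a row on a fixed grey console, 90 x 170 x 30 mm high, between the robot and the demagnetiser; which colour is where changes
- key_yellow (a joint): travel of the yellow spring key: 0 up, 0.006 m fully down (about 5 N, pressed straight down); counts as pressed beyond 0.004; springs back
- key_blue_top (a point): centre of the top face of the blue key, a round cap 28 mm across in a black housing; moves down with the key. The three key modules stand 52 mm apart in a row on a fixed grey console, 90 x 170 x 30 mm high, between the robot and the demagnetiser; which colour is where changes
- key_blue (a joint): travel of the blue spring key: 0 up, 0.006 m fully down (about 5 N, pressed straight down); counts as pressed beyond 0.004; springs back
- tray_floor (a point): centre of the inner floor of the green tray, fixed: inside 132 (x) x 272 (y) mm, floor 5 mm above the bench, walls 4 mm thick whose top is 20 mm above the bench. x and y along its sides. Three caps fit side by side along y, their long sides along x, about 88 mm apart.
- oil_bottle: bystander: yellow oil bottle with red cap, 60 mm across, 160 mm high, standing; origin at its foot
- bearing: bystander: steel bearing ring, 72 mm across, 18 mm high; origin centre of underside
- wrench: bystander: wrench lying flat; origin under its middle
- screwdriver: bystander: screwdriver lying flat; origin under its middle
- brush: bystander: brush lying flat; origin under its middle
- collar: bystander: copper collar, 80 mm across, 30 mm high; origin centre of underside
- wood_block: bystander: wooden block 90 x 60 x 40 mm; origin centre of underside

How it is judged (in metres and radians):
On the way, in this order (a step that is already met when the one before it is completed fails the run):
1. every cap lies flat in a bay of its own, let go, and holds that bay's pin down (((horizontal distance between cap_a and bay1 below 0.007 m and angle between the x axis of cap_a and the x axis of bay1, either way round below 0.15 rad and value of joint pin1 above 0.005 m) or (horizontal distance between cap_a and bay2 below 0.007 m and angle between the x axis of cap_a and the x axis of bay2, either way round below 0.15 rad and value of joint pin2 above 0.005 m) or (horizontal distance between cap_a and bay3 below 0.007 m and angle between the x axis of cap_a and the x axis of bay3, either way round below 0.15 rad and value of joint pin3 above 0.005 m)) and angle between each of cap_a, cap_b, cap_c's own z axis and vertical below 0.06 rad and ((horizontal distance between cap_b and bay1 below 0.007 m and angle between the x axis of cap_b and the x axis of bay1, either way round below 0.15 rad and value of joint pin1 above 0.005 m) or (horizontal distance between cap_b and bay2 below 0.007 m and angle between the x axis of cap_b and the x axis of bay2, either way round below 0.15 rad and value of joint pin2 above 0.005 m) or (horizontal distance between cap_b and bay3 below 0.007 m and angle between the x axis of cap_b and the x axis of bay3, either way round below 0.15 rad and value of joint pin3 above 0.005 m)) and ((horizontal distance between cap_c and bay1 below 0.007 m and angle between the x axis of cap_c and the x axis of bay1, either way round below 0.15 rad and value of joint pin1 above 0.005 m) or (horizontal distance between cap_c and bay2 below 0.007 m and angle between the x axis of cap_c and the x axis of bay2, either way round below 0.15 rad and value of joint pin2 above 0.005 m) or (horizontal distance between cap_c and bay3 below 0.007 m and angle between the x axis of cap_c and the x axis of bay3, either way round below 0.15 rad and value of joint pin3 above 0.005 m)) and contact force between the fingers and cap_a below 0.3 N and contact force between the fingers and cap_b below 0.3 N and contact force between the fingers and cap_c below 0.3 N), for 0.3 s.
2. the white key alone is pressed while every cap holds its pin down (((horizontal distance between cap_a and bay1 below 0.007 m and angle between the x axis of cap_a and the x axis of bay1, either way round below 0.15 rad and value of joint pin1 above 0.005 m) or (horizontal distance between cap_a and bay2 below 0.007 m and angle between the x axis of cap_a and the x axis of bay2, either way round below 0.15 rad and value of joint pin2 above 0.005 m) or (horizontal distance between cap_a and bay3 below 0.007 m and angle between the x axis of cap_a and the x axis of bay3, either way round below 0.15 rad and value of joint pin3 above 0.005 m)) and angle between each of cap_a, cap_b, cap_c's own z axis and vertical below 0.06 rad and ((horizontal distance between cap_b and bay1 below 0.007 m and angle between the x axis of cap_b and the x axis of bay1, either way round below 0.15 rad and value of joint pin1 above 0.005 m) or (horizontal distance between cap_b and bay2 below 0.007 m and angle between the x axis of cap_b and the x axis of bay2, either way round below 0.15 rad and value of joint pin2 above 0.005 m) or (horizontal distance between cap_b and bay3 below 0.007 m and angle between the x axis of cap_b and the x axis of bay3, either way round below 0.15 rad and value of joint pin3 above 0.005 m)) and ((horizontal distance between cap_c and bay1 below 0.007 m and angle between the x axis of cap_c and the x axis of bay1, either way round below 0.15 rad and value of joint pin1 above 0.005 m) or (horizontal distance between cap_c and bay2 below 0.007 m and angle between the x axis of cap_c and the x axis of bay2, either way round below 0.15 rad and value of joint pin2 above 0.005 m) or (horizontal distance between cap_c and bay3 below 0.007 m and angle between the x axis of cap_c and the x axis of bay3, either way round below 0.15 rad and value of joint pin3 above 0.005 m)) and value of joint key_white above 0.004 m and value of joint each of key_yellow, key_blue below 0.002 m), for 0.05 s.
3. the yellow key alone is pressed while every cap holds its pin down (((horizontal distance between cap_a and bay1 below 0.007 m and angle between the x axis of cap_a and the x axis of bay1, either way round below 0.15 rad and value of joint pin1 above 0.005 m) or (horizontal distance between cap_a and bay2 below 0.007 m and angle between the x axis of cap_a and the x axis of bay2, either way round below 0.15 rad and value of joint pin2 above 0.005 m) or (horizontal distance between cap_a and bay3 below 0.007 m and angle between the x axis of cap_a and the x axis of bay3, either way round below 0.15 rad and value of joint pin3 above 0.005 m)) and angle between each of cap_a, cap_b, cap_c's own z axis and vertical below 0.06 rad and ((horizontal distance between cap_b and bay1 below 0.007 m and angle between the x axis of cap_b and the x axis of bay1, either way round below 0.15 rad and value of joint pin1 above 0.005 m) or (horizontal distance between cap_b and bay2 below 0.007 m and angle between the x axis of cap_b and the x axis of bay2, either way round below 0.15 rad and value of joint pin2 above 0.005 m) or (horizontal distance between cap_b and bay3 below 0.007 m and angle between the x axis of cap_b and the x axis of bay3, either way round below 0.15 rad and value of joint pin3 above 0.005 m)) and ((horizontal distance between cap_c and bay1 below 0.007 m and angle between the x axis of cap_c and the x axis of bay1, either way round below 0.15 rad and value of joint pin1 above 0.005 m) or (horizontal distance between cap_c and bay2 below 0.007 m and angle between the x axis of cap_c and the x axis of bay2, either way round below 0.15 rad and value of joint pin2 above 0.005 m) or (horizontal distance between cap_c and bay3 below 0.007 m and angle between the x axis of cap_c and the x axis of bay3, either way round below 0.15 rad and value of joint pin3 above 0.005 m)) and value of joint key_yellow above 0.004 m and value of joint each of key_white, key_blue below 0.002 m), for 0.05 s.
4. the blue key alone is pressed while every cap holds its pin down (((horizontal distance between cap_a and bay1 below 0.007 m and angle between the x axis of cap_a and the x axis of bay1, either way round below 0.15 rad and value of joint pin1 above 0.005 m) or (horizontal distance between cap_a and bay2 below 0.007 m and angle between the x axis of cap_a and the x axis of bay2, either way round below 0.15 rad and value of joint pin2 above 0.005 m) or (horizontal distance between cap_a and bay3 below 0.007 m and angle between the x axis of cap_a and the x axis of bay3, either way round below 0.15 rad and value of joint pin3 above 0.005 m)) and angle between each of cap_a, cap_b, cap_c's own z axis and vertical below 0.06 rad and ((horizontal distance between cap_b and bay1 below 0.007 m and angle between the x axis of cap_b and the x axis of bay1, either way round below 0.15 rad and value of joint pin1 above 0.005 m) or (horizontal distance between cap_b and bay2 below 0.007 m and angle between the x axis of cap_b and the x axis of bay2, either way round below 0.15 rad and value of joint pin2 above 0.005 m) or (horizontal distance between cap_b and bay3 below 0.007 m and angle between the x axis of cap_b and the x axis of bay3, either way round below 0.15 rad and value of joint pin3 above 0.005 m)) and ((horizontal distance between cap_c and bay1 below 0.007 m and angle between the x axis of cap_c and the x axis of bay1, either way round below 0.15 rad and value of joint pin1 above 0.005 m) or (horizontal distance between cap_c and bay2 below 0.007 m and angle between the x axis of cap_c and the x axis of bay2, either way round below 0.15 rad and value of joint pin2 above 0.005 m) or (horizontal distance between cap_c and bay3 below 0.007 m and angle between the x axis of cap_c and the x axis of bay3, either way round below 0.15 rad and value of joint pin3 above 0.005 m)) and value of joint key_blue above 0.004 m and value of joint each of key_white, key_yellow below 0.002 m), for 0.05 s.
5. the white key alone is pressed again with every cap lying flat in the tray and all pins up (x of cap_a in the frame of tray_floor between -0.05 and 0.05 m and y of cap_a in the frame of tray_floor between -0.11 and 0.11 m and z of each of cap_a, cap_b, cap_c in the frame of tray_floor below 0.004 m and angle between each of cap_a, cap_b, cap_c's own z axis and vertical below 0.06 rad and linear speed of each of cap_a, cap_b, cap_c below 0.02 m/s and x of cap_b in the frame of tray_floor between -0.05 and 0.05 m and y of cap_b in the frame of tray_floor between -0.11 and 0.11 m and x of cap_c in the frame of tray_floor between -0.05 and 0.05 m and y of cap_c in the frame of tray_floor between -0.11 and 0.11 m and value of joint each of pin1, pin2, pin3, key_yellow, key_blue below 0.002 m and value of joint key_white above 0.004 m), for 0.05 s.
At the end, for the whole second after the job is handed in: every cap lies flat (within 0.06 rad, within 4 mm of the floor), boss up, at rest inside the green tray, none on top of another; all pins and keys are up (within 2 mm) (x of cap_a in the frame of tray_floor between -0.05 and 0.05 m and y of cap_a in the frame of tray_floor between -0.11 and 0.11 m and z of each of cap_a, cap_b, cap_c in the frame of tray_floor below 0.004 m and angle between each of cap_a, cap_b, cap_c's own z axis and vertical below 0.06 rad and linear speed of each of cap_a, cap_b, cap_c below 0.02 m/s and x of cap_b in the frame of tray_floor between -0.05 and 0.05 m and y of cap_b in the frame of tray_floor between -0.11 and 0.11 m and x of cap_c in the frame of tray_floor between -0.05 and 0.05 m and y of cap_c in the frame of tray_floor between -0.11 and 0.11 m and value of joint each of pin1, pin2, pin3, key_white, key_yellow, key_blue below 0.002 m); the robot touches nothing.
It fails at once if a bystander was pushed more than 5 cm or the oil bottle knocked over (distance of any of oil_bottle, bearing, wrench, screwdriver, brush, collar, wood_block from where it was at the start of the episode above 0.05 m or angle between oil_bottle's own z axis and vertical above 0.7 rad).
It fails at once if two keys were held down together (value of joint each of key_white, key_yellow above 0.004 m or value of joint each of key_white, key_blue above 0.004 m or value of joint each of key_yellow, key_blue above 0.004 m).
Of cap_a, cap_b, cap_c only 2 to 3 are there at a start; the rules pass over those that are not, and their reading is None.
At some moment in a run one of cap_a, cap_b, cap_c may be knocked a few centimetres aside while the robot is not near it.
It also fails if it takes over 210 s, if anything falls off the work surface, if the arm or the gripper's body presses on something with over 40 N, if the wrist force passes 120 N, or if a joint passes its speed limit or range.

## Working session

There is one attempt and no reset: what is moved stays moved. The work goes in short steps, Python scripts to look and compute and a shell command to move; the robot and the scene stay as the last step left them, time stands still between calls to the robot, and variables do not carry over. Pictures are saved under pics/ and viewed, and the job is handed in when it is done.

```bash
ls; mkdir -p pics
python3 - <<'E'
from station import state,capture
import cv2
s=state();print(s)
for n in ["scene","side","wrist"]:
    c=capture(n);cv2.imwrite(f"pics/{n}0.png",c["img"]);print(n,{k:v for k,v in c.items() if k!="img"})
E
```

```text
pics
{'time': 0.0, 'q': array([ 1.22530336,  0.60012628, -0.00254346,  1.60010335,  0.00183011,
        0.94289927, -0.0798272 ]), 'joint_vel': array([-2.49709988e-03, -7.74959075e-04,  3.83744582e-04,  1.35519138e-03,
       -1.03645579e-03,  3.98461954e-04, -3.48430154e-05]), 'effort': array([ 1.88915787e-03, -7.65037823e+01,  1.49763811e+00, -2.52340186e+01,
       -5.24856022e-02,  1.66827359e-02,  1.36918893e-04]), 'ee_pos': array([ 192.38612087, -698.51551462,  217.7686082 ]), 'tool_rot': array([ 0.56277809, -0.56221728,  0.42894559, -0.42801663]), 'wrist_force': array([ 0.0819773 ,  0.63543814, -0.46041647]), 'moment': array([-0.00412498,  0.02186218,  0.01439703]), 'gripper_width': 92.75001906044575}
scene {'fov_y': 47.97166915579477, 'cx': 252.3103806079471, 'cy': 196.45137680688097, 'pose': array([[-7.68461703e-01, -4.12512023e-01,  4.89183444e-01,
         1.36538561e+03],
       [ 6.39730934e-01, -5.12616537e-01,  5.72685445e-01,
         9.54122847e+02],
       [ 1.45238916e-02,  7.53032614e-01,  6.57822878e-01,
         1.17072053e+03],
       [ 0.00000000e+00,  0.00000
[... 225 characters left out ...]
7e+02],
       [-1.95036569e-01,  5.86912774e-01, -7.85807949e-01,
        -1.20150067e+03],
       [-5.37352116e-03,  8.00542652e-01,  5.99251690e-01,
         1.01143432e+03],
       [ 0.00000000e+00,  0.00000000e+00,  0.00000000e+00,
         1.00000000e+00]])}
wrist {'fov_y': 66.92138987284451, 'cx': 260.6171410976692, 'cy': 190.60167163915062, 'pose': array([[ 2.65178017e-01,  9.29408718e-01,  2.56671102e-01,
         2.62394747e+02],
       [-9.64198179e-01,  2.56045019e-01,  6.90131777e-02,
        -6.78733443e+02],
       [-1.57790823e-03, -2.65782586e-01,  9.64031704e-01,
         3.83654423e+02],
       [ 0.00000000e+00,  0.00000000e+00,  0.00000000e+00,
         1.00000000e+00]])}
```

View pics/scene0.png

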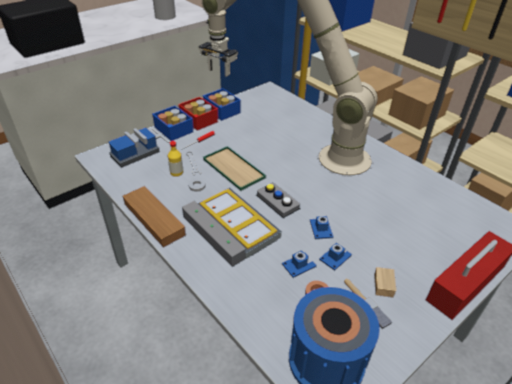

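View pics/side0.png

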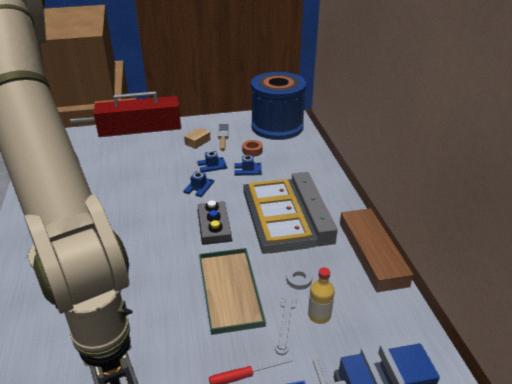

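View pics/wrist0.png

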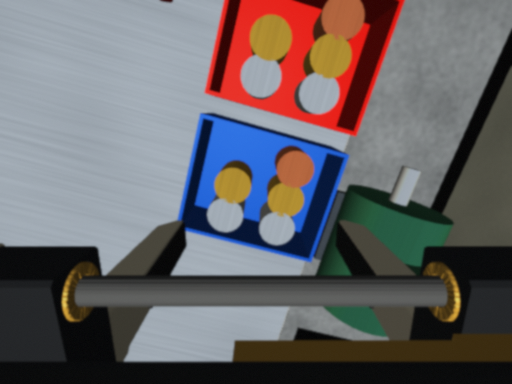

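```bash
cat > h.py <<'E'
import numpy as np, cv2, math
from station import state, capture
from scipy.spatial.transform import Rotation as Ro
def R():
    q=state()["tool_rot"]; return Ro.from_quat([q[1],q[2],q[3],q[0]]).as_matrix()
def K(c):
    f=c["img"].shape[0]/2/math.tan(math.radians(c["fov_y"])/2)
    return f,c["cx"],c["cy"]
def back(c,uv,z):
    f,cx,cy=K(c);P=np.asarray(c["pose"])
    d=P[:3,:3]@np.array([(uv[0]-cx)/f,-(uv[1]-cy)/f,-1]); o=P[:3,3]
    return o+d*(z-o[2])/d[2]
def proj(c,p):
    f,cx,cy=K(c);P=np.asarray(c["pose"])
    q=P[:3,:3].T@(np.asarray(p,float)-P[:3,3]); return np.array([cx+f*q[0]/-q[2],cy-f*q[1]/-q[2]])
def save(c,name,box=None,s=1):
    i=c["img"].copy()
    if box: i=i[box[1]:box[3],box[0]:box[2]]
    cv2.imwrite("pics/"+name,cv2.resize(i,None,fx=s,fy=s,interpolation=cv2.INTER_CUBIC))
def deltas(target, yaw=None):
    s=state();r=R();d=r.T@(np.asarray(target,float)-s["ee_pos"]);print("t",round(s["time"],2),"pos",s["ee_pos"].round(1),"W",round(s["gripper_width"],1),"F",s["wrist_force"].round(1))
    print("tool xaxis ang",round(math.atan2(r[1,0],r[0,0]),4),"tilt",r[2].round(3)," d tx,ty,tz",d.round(1))
E
python3 - <<'E'
from h import *
c=capture("scene");save(c,"s1.png",(180,140,380,310),4)
c=capture("side");save(c,"d1.png",(170,120,345,340),3.4)
print(R().round(3)); print(back(capture("scene"),(322,222),0))
c=capture("wrist");P=c["pose"];r=R();s=state()
print("cam in tool", r.T@(P[:3,3]-s["ee_pos"])); print(r.T@P[:3,:3])
E
```

```text
[[ 0.266 -0.     0.964]
 [-0.964  0.001  0.266]
 [-0.001 -1.    -0.   ]]
[380.62124589 219.9407596    0.        ]
cam in tool [  -0.76750849 -165.71380415   72.70471678]
[[ 9.99999839e-01  3.57221986e-04  4.40122592e-04]
 [ 3.29400755e-04  2.65675156e-01 -9.64062552e-01]
 [-4.61313977e-04  9.64062542e-01  2.65674995e-01]]
```

View pics/s1.png

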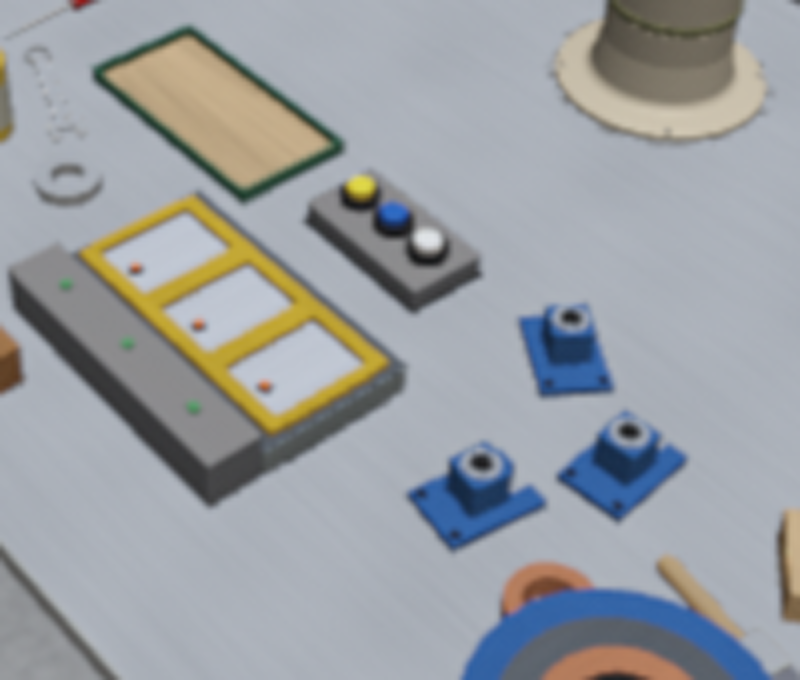

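View pics/d1.png

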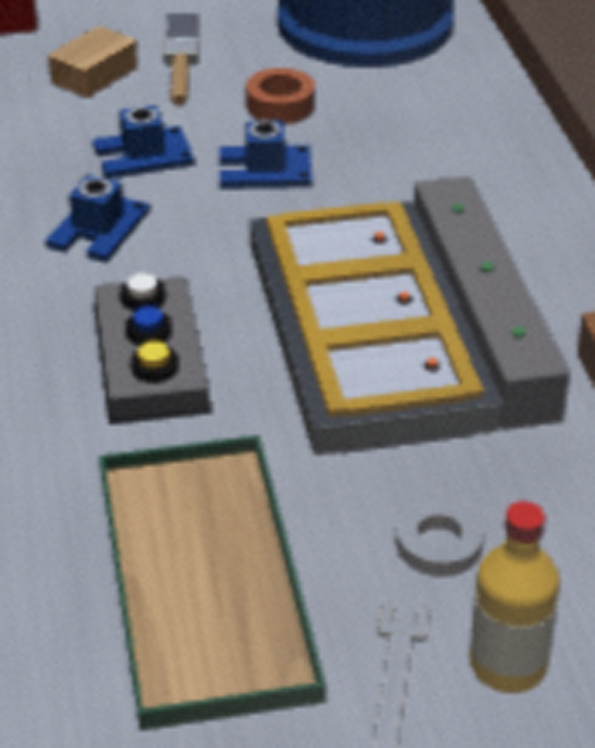

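```bash
cat >> h.py <<'E'
def tri(cs,uvs):
    A=[];b=[]
    for c,uv in zip(cs,uvs):
        o=c["pose"][:3,3];d=back(c,uv,0)-o;d/=np.linalg.norm(d);M=np.eye(3)-np.outer(d,d);A.append(M);b.append(M@o)
    p=np.linalg.lstsq(np.vstack(A),np.hstack(b),rcond=None)[0]
    return p,[np.linalg.norm(A[i]@p-b[i]) for i in range(len(cs))]
E
python3 - <<'E'
from h import *
a=capture("scene");b=capture("side")
S=lambda u,v:(u/4+180-.4,v/4+140-.4)
D=lambda u,v:(u/3.4+170-.4,v/3.4+120-.4)
for n,s,d in [("pinL",(135,268),(432,364)),("pinM",(198,324),(404,298)),("pinR",(264,386),(379,238)),
 ("white",(428,240),(143,284)),("blue",(395,214),(148,319)),("yel",(361,186),(154,353)),
 ("cap1 boss",(571,318),(95,187)),("cap2",(628,432),(142,115)),("cap3",(482,463),(264,130)),
 ("tray cornerR",(343,147),(104,455)),("tray c near-st",(244,200),(258,438)),("tray c far-left",(95,70),(324,690)),("tray c",(188,28),(143,718))]:
    p,e=tri([a,b],[S(*s),D(*d)]);print(n,p.round(0),np.round(e,1))
E
```

```text
pinL [680. -80.  39.] [0.3 0.3]
pinM [680.  19.  38.] [0.7 0.7]
pinR [681. 120.  38.] [0.2 0.2]
white [440.  77.  49.] [0.9 0.9]
blue [437.  26.  47.] [1.2 1.2]
yel [436. -27.  49.] [0.9 0.9]
cap1 boss [414. 244.  54.] [0.4 0.4]
cap2 [480. 373.  54.] [0.3 0.3]
cap3 [603. 318.  53.] [0.7 0.7]
tray cornerR [ 379. -117.   16.] [0.2 0.2]
tray c near-st [ 514. -118.   13.] [0.3 0.3]
tray c far-left [ 507. -400.   15.] [2.2 2.2]
tray c [ 374. -400.   15.] [0.8 0.8]
```

```bash
python3 -m handwheel '[{"ty":-18,"yaw":-0.186},{"ty":-18,"yaw":-0.186},{"ty":-18,"yaw":-0.186},{"ty":-18,"yaw":-0.186},{"ty":-18,"yaw":-0.186},{"ty":-18,"yaw":-0.186},{"ty":-18,"yaw":-0.186}]'; python3 -c "
from h import *
deltas([560,60,350])"
```

```text
t 0.45 pos [ 192.5 -698.9  218.5] W 93.2 F [0.7 0.  0.1]
tool xaxis ang -1.302 tilt [-0. -1. -0.]  d tx,ty,tz [-634.1 -131.4  555.9]$[0]: bad value
```

```bash
python3 -m handwheel '[{"tx":0,"ty":-18,"tz":0,"yaw":-0.18,"grip":0},{"tx":0,"ty":-18,"tz":0,"yaw":-0.18,"grip":0}]'; python3 -c "
from h import *
deltas([560,60,350])"
```

```text
time: 0.7
ee_pos: [192.6, -698.0, 253.6]
tool_rot: [0.632, -0.631, 0.319, -0.317]
wrist_force: [-0.3, -0.4, -0.3]
gripper_width: 93.3
t 0.7 pos [ 192.6 -698.   253.6] W 93.3 F [-0.3 -0.4 -0.3]
tool xaxis ang -0.9321 tilt [-0.003 -1.     0.   ]  d tx,ty,tz [-389.9  -94.7  746.9]
```

```bash
python3 -m handwheel '[{"tx":0,"ty":-20,"tz":0,"yaw":-0.185,"grip":0},{"tx":0,"ty":-20,"tz":0,"yaw":-0.185,"grip":0},{"tx":0,"ty":-20,"tz":0,"yaw":-0.185,"grip":0},{"tx":0,"ty":-20,"tz":0,"yaw":-0.185,"grip":0},{"tx":0,"ty":-15,"tz":0,"yaw":-0.185,"grip":0},{"tx":25,"ty":0,"tz":55,"yaw":0,"grip":0},{"tx":25,"ty":0,"tz":55,"yaw":0,"grip":0},{"tx":25,"ty":0,"tz":55,"yaw":0,"grip":0},{"tx":25,"ty":0,"tz":55,"yaw":0,"grip":0},{"tx":25,"ty":0,"tz":55,"yaw":0,"grip":0}]'; python3 -c "
from h import *
deltas([560,60,350])"
```

```text
time: 1.95
ee_pos: [316.1, -419.1, 352.5]
tool_rot: [-0.707, 0.707, -0.0, -0.0]
wrist_force: [1.2, 0.4, 0.0]
gripper_width: 92.8
t 1.95 pos [ 316.1 -419.1  352.5] W 92.8 F [1.2 0.4 0. ]
tool xaxis ang 0.0002 tilt [-0.001 -1.    -0.001]  d tx,ty,tz [243.9   1.8 479.1]
```

```bash
python3 -m handwheel '[{"tx":28,"ty":0,"tz":55,"yaw":0,"grip":0},{"tx":28,"ty":0,"tz":55,"yaw":0,"grip":0},{"tx":28,"ty":0,"tz":55,"yaw":0,"grip":0},{"tx":28,"ty":0,"tz":55,"yaw":0,"grip":0},{"tx":28,"ty":0,"tz":55,"yaw":0,"grip":0},{"tx":28,"ty":0,"tz":55,"yaw":0,"grip":0},{"tx":28,"ty":0,"tz":55,"yaw":0,"grip":0},{"tx":28,"ty":0,"tz":55,"yaw":0,"grip":0},{"tx":10,"ty":0,"tz":55,"yaw":0,"grip":0},{"tx":0,"ty":0,"tz":55,"yaw":0,"grip":0}]'; python3 -m handwheel '[{"tx":0,"ty":0,"tz":30,"yaw":0,"grip":0},{"tx":0,"ty":0,"tz":0,"yaw":0,"grip":0}]'
python3 - <<'E'
from h import *
deltas([560,160,350])
c=capture("wrist");save(c,"w1.png",None,1.56)
import pickle
pickle.dump(c,open("w1.pkl","wb"))
E
```

```text
time: 3.2
ee_pos: [554.0, 140.3, 353.2]
tool_rot: [-0.705, 0.709, 0.0, 0.004]
wrist_force: [-0.1, 0.7, 0.3]
gripper_width: 93.0
time: 3.45
ee_pos: [553.1, 176.5, 353.2]
tool_rot: [-0.706, 0.709, 0.003, 0.002]
wrist_force: [0.4, -1.5, 0.0]
gripper_width: 93.3
t 3.45 pos [553.1 176.5 353.2] W 93.3 F [ 0.4 -1.5  0. ]
tool xaxis ang 0.0014 tilt [ 0.006 -1.    -0.004]  d tx,ty,tz [  6.8   3.3 -16.5]
```

View pics/w1.png

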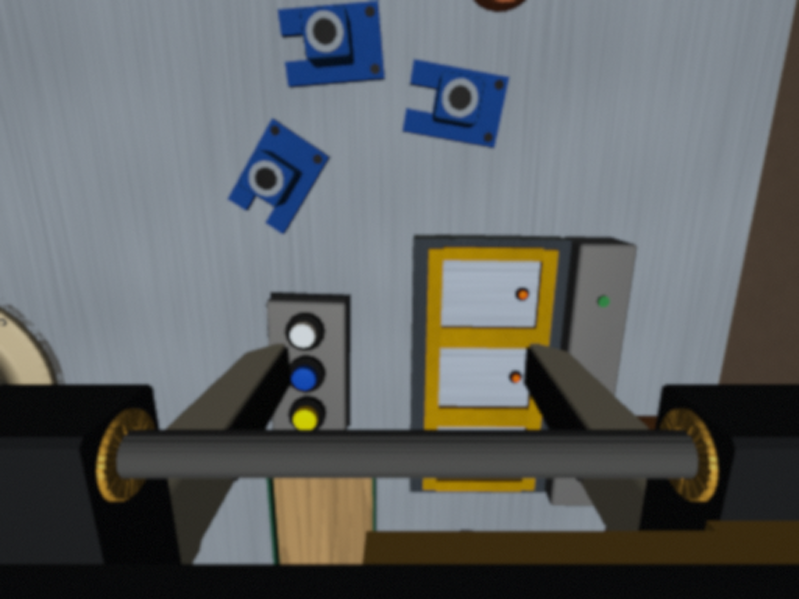

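```bash
cat >> h.py <<'E'
def render(c,x,y,a,z0,S=3):
    h,w=c["img"].shape[:2];m=np.zeros((h*S,w*S),np.uint8)
    ca,sa=math.cos(a),math.sin(a)
    def P(l,z): return np.array([(proj(c,(x+ca*u-sa*v,y+sa*u+ca*v,z0+z))+.5)*S for u,v in l])
    def prism(l,z1,z2,hull=True):
        A=P(l,z1);B=P(l,z2)
        n=len(l)
        for k in range(n):
            q=np.array([A[k],A[(k+1)%n],B[(k+1)%n],B[k]]);cv2.fillPoly(m,[np.round(q).astype(np.int32)],255)
        cv2.fillPoly(m,[np.round(B).astype(np.int32)],255)
    prism([(50,-35),(50,35),(-50,35),(-50,12),(-22,12),(-22,-12),(-50,-12),(-50,-35)],0,10)
    prism([(21,-21),(21,21),(-21,21),(-21,-21)],10,52)
    return cv2.resize(m,(w,h),interpolation=cv2.INTER_AREA).astype(float)/255
def bluemask(c):
    hsv=cv2.cvtColor(c["img"],cv2.COLOR_BGR2HSV)
    m=cv2.inRange(hsv,(100,120,30),(125,255,255))
    return m
def fitcap(c,guess,z0=0,R_=75):
    """guess x,y,a ; fits silhouette"""
    from scipy.optimize import minimize
    uv=proj(c,(guess[0],guess[1],z0+20))
    m=bluemask(c); n,lab,st,cen=cv2.connectedComponentsWithStats(m)
    ok=[i for i in range(1,n) if st[i,4]>100]
    i=min(ok,key=lambda i:np.hypot(*(cen[i]-uv)))
    mm=np.uint8(lab==i)*255
    cn,_=cv2.findContours(mm,cv2.RETR_EXTERNAL,cv2.CHAIN_APPROX_NONE);t=np.zeros_like(mm);cv2.drawContours(t,cn,-1,255,-1)
    # add grey boss ring if on the rim: union handled by closing
    t=cv2.morphologyEx(t,cv2.MORPH_CLOSE,np.ones((5,5)))
    t=t.astype(float)/255;t=cv2.GaussianBlur(t,(0,0),1.0)
    f=lambda p:np.sum((cv2.GaussianBlur(render(c,p[0],p[1],p[2]/50,z0),(0,0),1.0)-t)**2)
    best=None
    for da in (0,):
        x0=np.array([guess[0],guess[1],guess[2]*50])
        r=minimize(f,x0,method="Nelder-Mead",options=dict(initial_simplex=[x0,x0+[8,0,0],x0+[0,8,0],x0+[0,0,8]],xatol=.05,fatol=.05,maxiter=200))
        r=minimize(f,r.x,method="Nelder-Mead",options=dict(initial_simplex=[r.x,r.x+[2,0,0],r.x+[0,2,0],r.x+[0,0,3]],xatol=.05,fatol=.05,maxiter=200))
    return r.x[0],r.x[1],r.x[2]/50,r.fun,t.sum()
E
python3 - <<'E'
from h import *
import pickle
c=pickle.load(open("w1.pkl","rb"))
p=lambda u,v,z:back(c,(u/1.56-.3,v/1.56-.3,),z).round(1)
print("white",p(302,335,48),"blue",p(304,378,48),"yel",p(305,419,48))
print("pins",p(523,293,42),p(516,376,42))
print("fence inner bay R corners",p(443,260,43),p(541,262,43),p(440,326,35))
print("base TL",p(415,236,35),"TR",p(570,237,35), "BL",p(411,490,35))
for g in [(410,244,.9),(480,373,0.1),(603,318,-.1)]:
    print(np.round(fitcap(c,g),3))
E
```

```text
white [438.   77.2  48. ] blue [437.1  25.4  48. ] yel [435.1 -26.7  48. ]
pins [680.2 123.4  42. ] [679.1  24.7  42. ]
fence inner bay R corners [592.1 160.1  43. ] [696.8 157.9  43. ] [591.  83.  35.]
base TL [562.3 184.6  35. ] TR [728.2 183.5  35. ] BL [ 559.1 -134.8   35. ]
[4.12766e+02 2.44401e+02 9.77000e-01 2.72410e+01 2.34500e+03]
[4.778970e+02 3.754430e+02 9.100000e-02 3.571900e+01 2.923052e+03]
[ 6.03748e+02  3.18659e+02 -1.70000e-01  3.18760e+01  2.50300e+03]
```

```bash
python3 -m handwheel '[{"tx":17,"ty":50,"tz":47,"yaw":0,"grip":0},{"tx":17,"ty":50,"tz":47,"yaw":0,"grip":0},{"tx":17,"ty":50,"tz":47,"yaw":0,"grip":0},{"tx":0,"ty":3,"tz":2,"yaw":0.17,"grip":0},{"tx":0,"ty":0,"tz":0,"yaw":0,"grip":0}]'
python3 - <<'E'
from h import *
c=capture("wrist");save(c,"w2.png",None,1.56)
f=fitcap(c,(603.7,318.7,-.17));print(np.round(f,3))
deltas([f[0],f[1],12])
E
```

```text
time: 4.12
ee_pos: [606.9, 294.5, 210.7]
tool_rot: [-0.7, 0.708, -0.062, 0.07]
wrist_force: [-0.4, 0.7, -0.6]
gripper_width: 92.8
[ 6.03933e+02  3.18600e+02 -1.65000e-01  4.34810e+01  3.92800e+03]
t 4.17 pos [606.9 294.3 210.8] W 92.7 F [ 0.3 -0.7 -0.5]
tool xaxis ang -0.1851 tilt [ 0.012 -1.    -0.01 ]  d tx,ty,tz [ -9.7 198.4  25.4]
```

View pics/w2.png

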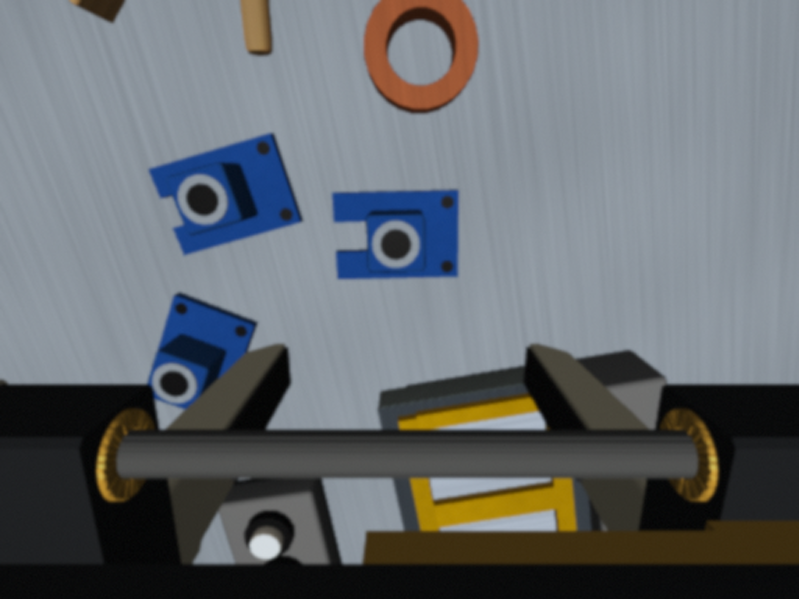

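```bash
python3 -m handwheel '[{"tx":-10,"ty":40,"tz":25,"yaw":-0.02,"grip":0},{"tx":0,"ty":50,"tz":0,"yaw":0,"grip":0},{"tx":0,"ty":30,"tz":0,"yaw":0,"grip":0},{"tx":0,"ty":0,"tz":0,"yaw":0,"grip":0}]'
python3 - <<'E'
from h import *
deltas([603.9,318.6,13])
c=capture("wrist");save(c,"w3.png",None,1)
f=fitcap(c,(603.7,318.7,-.17));print(np.round(f,3))
E
```

```text
time: 4.68
ee_pos: [607.7, 314.1, 92.8]
tool_rot: [-0.701, 0.708, -0.049, 0.062]
wrist_force: [-0.4, -0.1, 0.1]
gripper_width: 93.1
t 4.67 pos [607.7 314.1  92.8] W 93.1 F [-0.4 -0.1  0.1]
tool xaxis ang -0.1581 tilt [ 0.019 -1.    -0.008]  d tx,ty,tz [-5.9 79.6  4.5]
[ 6.04052e+02  3.18875e+02 -1.60000e-01  1.71467e+02  7.94900e+03]
```

View pics/w3.png

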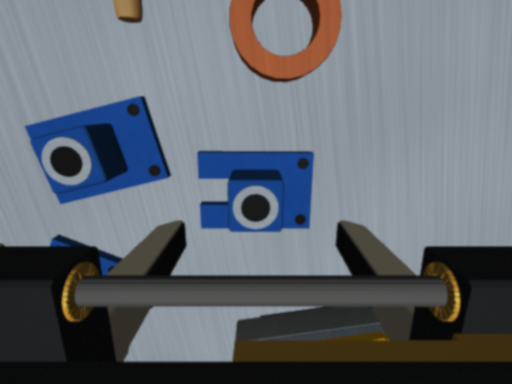

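```bash
python3 -m handwheel '[{"tx":-6,"ty":25,"tz":4.5,"yaw":0,"grip":0},{"tx":0,"ty":25,"tz":0,"yaw":0,"grip":0},{"tx":0,"ty":15,"tz":0,"yaw":0,"grip":0},{"tx":0,"ty":10,"tz":0,"yaw":0,"grip":0},{"tx":0,"ty":0,"tz":0,"yaw":0,"grip":0}]'
python3 - <<'E'
from h import *
deltas([604,318.6,15])
E
```

```text
time: 5.35
ee_pos: [611.3, 319.2, 27.3]
tool_rot: [-0.704, 0.705, -0.045, 0.067]
wrist_force: [-1.0, -0.2, 0.5]
gripper_width: 93.0
t 5.35 pos [611.3 319.2  27.3] W 93.0 F [-1.  -0.2  0.5]
tool xaxis ang -0.159 tilt [ 0.032 -0.999  0.001]  d tx,ty,tz [-7.5 12.  -1.8]
```

```bash
python3 -m handwheel '[{"tx":0,"ty":0,"tz":0,"yaw":0,"grip":0},{"tx":0,"ty":0,"tz":0,"yaw":0,"grip":0},{"tx":0,"ty":0,"tz":0,"yaw":0,"grip":0}]'
python3 - <<'E'
from h import *
deltas([604,318.6,15]);print(state()["q"].round(3),R().round(3))
E
```

```text
time: 5.72
ee_pos: [612.1, 319.8, 29.1]
tool_rot: [-0.705, 0.705, -0.044, 0.068]
wrist_force: [0.0, -0.3, -0.5]
gripper_width: 93.1
t 5.72 pos [612.1 319.8  29.1] W 93.1 F [ 0.  -0.3 -0.5]
tool xaxis ang -0.1589 tilt [ 0.034 -0.999  0.002]  d tx,ty,tz [-8.3 13.9 -2.5]
[-0.289  0.812 -0.457  1.809  0.61   0.638 -1.277] [[ 0.987  0.034  0.158]
 [-0.158 -0.003  0.987]
 [ 0.034 -0.999  0.002]]
```

```bash
python3 -m handwheel '[{"tx":-8,"ty":10,"tz":-2,"yaw":0,"grip":0},{"tx":-1,"ty":6,"tz":-1,"yaw":0,"grip":0.5},{"tx":0,"ty":0,"tz":0,"yaw":0,"grip":1},{"tx":0,"ty":0,"tz":0,"yaw":0,"grip":1},{"tx":0,"ty":0,"tz":0,"yaw":0,"grip":1}]' 30
python3 - <<'E'
from h import *
deltas([604,318.6,15])
E
```

```text
time: 6.35
ee_pos: [602.2, 318.1, 11.4]
tool_rot: [-0.705, 0.705, -0.044, 0.068]
wrist_force: [-0.3, 0.1, 0.4]
gripper_width: 57.4
t 6.35 pos [602.2 318.1  11.4] W 57.4 F [-0.3  0.1  0.4]
tool xaxis ang -0.1585 tilt [ 0.033 -0.999  0.002]  d tx,ty,tz [ 1.8 -3.5  0.7]
```

```bash
python3 -m handwheel '[{"tx":1.5,"ty":-3,"tz":0,"yaw":0,"grip":1},{"tx":0,"ty":0,"tz":0,"yaw":0,"grip":1},{"tx":0,"ty":0,"tz":0,"yaw":0,"grip":1},{"tx":0,"ty":0,"tz":0,"yaw":0,"grip":1}]' 30
python3 - <<'E'
from h import *
deltas([604,318.6,15])
E
```

```text
time: 6.85
ee_pos: [604.3, 317.9, 15.4]
tool_rot: [-0.705, 0.705, -0.044, 0.068]
wrist_force: [0.6, 0.7, 0.2]
gripper_width: 42.3
t 6.85 pos [604.3 317.9  15.4] W 42.3 F [0.6 0.7 0.2]
tool xaxis ang -0.1592 tilt [ 0.034 -0.999  0.003]  d tx,ty,tz [-0.4  0.4  0.6]
```

```bash
python3 -m handwheel '[{"tx":0,"ty":-20,"tz":0,"yaw":0,"grip":1},{"tx":0,"ty":-50,"tz":0,"yaw":0,"grip":1},{"tx":0,"ty":-50,"tz":0,"yaw":0,"grip":1},{"tx":0,"ty":0,"tz":0,"yaw":0,"grip":1}]'
python3 - <<'E'
from h import *
deltas([645,121,130])
E
```

```text
time: 7.35
ee_pos: [598.2, 317.7, 139.6]
tool_rot: [-0.704, 0.706, -0.045, 0.066]
wrist_force: [0.7, -0.3, -5.9]
gripper_width: 41.9
t 7.35 pos [598.2 317.7 139.6] W 41.9 F [ 0.7 -0.3 -5.9]
tool xaxis ang -0.1577 tilt [ 0.03 -1.    0.  ]  d tx,ty,tz [  76.7   12.  -186.9]
```

```bash
python3 -m handwheel '[{"tx":0,"ty":0,"tz":0,"yaw":-0.148,"grip":1},{"tx":12,"ty":0,"tz":-48,"yaw":0,"grip":1},{"tx":12,"ty":0,"tz":-48,"yaw":0,"grip":1},{"tx":12,"ty":0,"tz":-48,"yaw":0,"grip":1},{"tx":12,"ty":0,"tz":-48,"yaw":0,"grip":1},{"tx":0,"ty":0,"tz":0,"yaw":0,"grip":1},{"tx":0,"ty":0,"tz":0,"yaw":0,"grip":1}]'
python3 - <<'E'
from h import *
deltas([645,121,130])
c=capture("wrist");save(c,"w4.png",None,1.56)
E
```

```text
time: 8.22
ee_pos: [641.1, 117.3, 136.4]
tool_rot: [-0.704, 0.71, 0.006, 0.008]
wrist_force: [0.1, -0.2, -5.4]
gripper_width: 41.7
t 8.22 pos [641.1 117.3 136.4] W 41.7 F [ 0.1 -0.2 -5.4]
tool xaxis ang -0.0022 tilt [ 0.019 -1.    -0.009]  d tx,ty,tz [3.8 6.4 3.8]
```

View pics/w4.png

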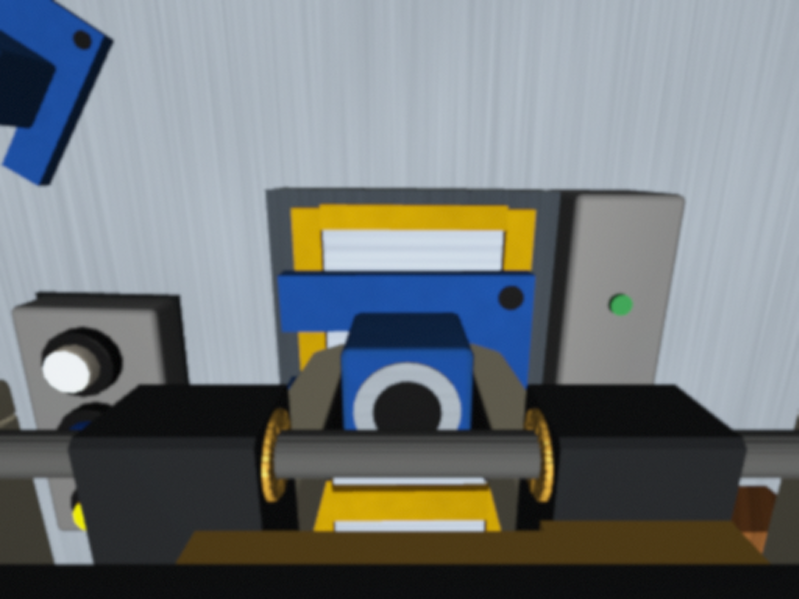

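Run:
```python
from h import *
c=capture("wrist");
p=lambda u,v,z:back(c,(u/1.56-.3,v/1.56-.3,),z).round(1)
print("cap top edge",p(281,277,131),p(533,275,131))
print("fence inner",p(323,230,43),p(503,230,43),"outer",p(291,209,43),p(535,209,43), "base", p(267,190,35),p(545,192,35))
save(c,"w5.png",(150,110,380,260),3.4)
deltas([645,121,130])
```

```text
cap top edge [591.9 152.3 131. ] [689.  152.4 131. ]
fence inner [594.3 158.9  43. ] [696.6 158.3  43. ] outer [577.1 170.7  43. ] [714.1 170.1  43. ] base [562.4 180.7  35. ] [721.6 179.   35. ]
t 8.32 pos [641.2 117.4 136.4] W 41.6 F [-0.4  0.5 -5.3]
tool xaxis ang -0.0015 tilt [ 0.019 -1.    -0.009]  d tx,ty,tz [3.7 6.5 3.7]
```

View pics/w5.png

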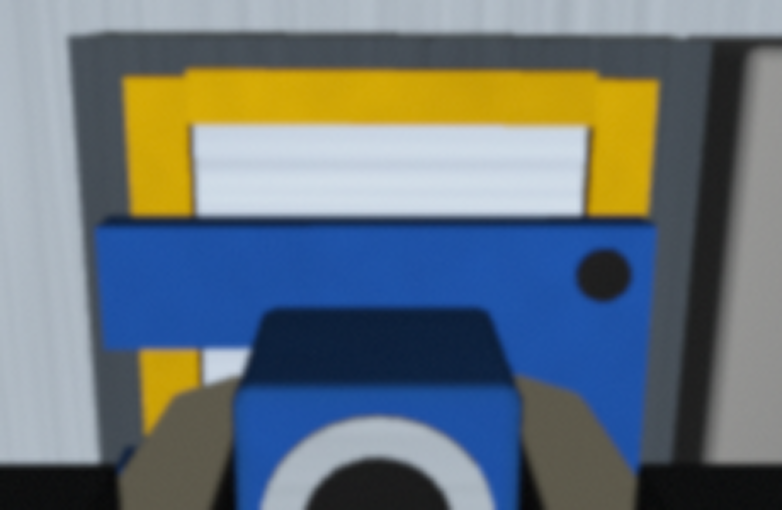

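Run:
```python
from h import *
import pickle
c=pickle.load(open("w1.pkl","rb"))
save(c,"w1z.png",(255,140,415,270),5)
```

```text
(no output)
```

View pics/w1z.png

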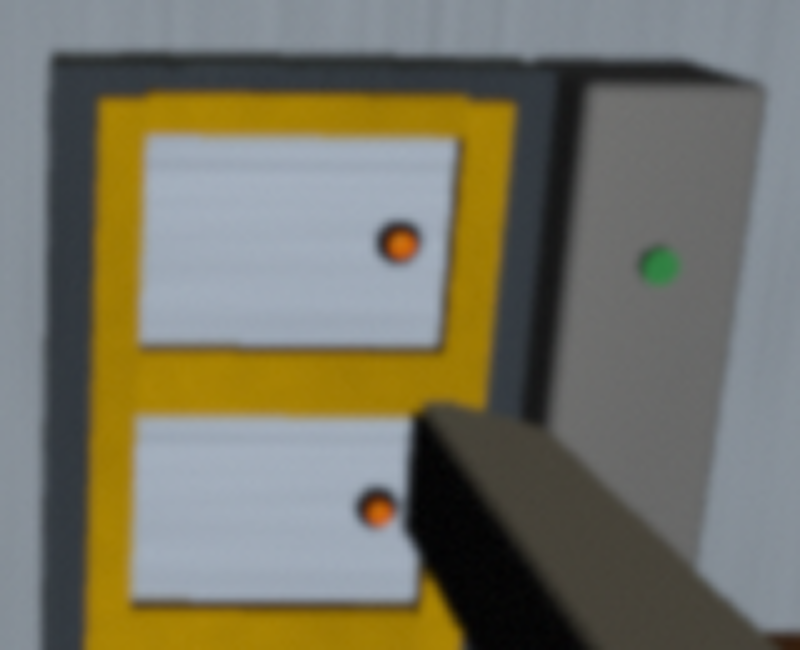

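```bash
cat > cal.py <<'E'
from h import *
import pickle
from scipy.optimize import least_squares
c1=pickle.load(open("w1.pkl","rb"))
c4=capture("wrist")
pickle.dump(c4,open("w4.pkl","rb".replace("r","w")))
A=[((145,136),(-53,38,43)),((462,137),(53,38,43)),((139,351),(-53,-38,43)),((443,351),(53,-38,43)),((137,416),(-53,-62,43)),((131,607),(-53,-138,43)),((400,243),(36,0,42)),((377,510),(36,-100,42))]
B=[((191,124),(-53,38,43)),((590,124),(53,38,43))]
obs=[(c1,(u/5+255-.4,v/5+140-.4),l) for (u,v),l in A]+[(c4,(u/3.4+150-.4,v/3.4+110-.4),l) for (u,v),l in B]
def pj(c,p,k1,dz,cy_=0):
    f,cx,cy=K(c);P=c["pose"];q=P[:3,:3].T@(np.asarray(p,float)-P[:3,3]-[0,0,dz]);x,y=q[0]/-q[2],-q[1]/-q[2]
    r2=x*x+y*y;return np.array([cx+f*x*(1+k1*r2),cy+f*y*(1+k1*r2)])
def res(v,full=True):
    x,y,a,k1,dz=v;o=[]
    for c,uv,l in obs:
        p=(x+math.cos(a)*l[0]-math.sin(a)*l[1],y+math.sin(a)*l[0]+math.cos(a)*l[1],l[2])
        o+=list(pj(c,p,k1,dz)-uv)
    return np.array(o)
for mask in ([1,1,1,0,0],[1,1,1,1,0],[1,1,1,0,1],[1,1,1,1,1]):
    m=np.array(mask,bool);v0=np.array([645,121,0,0,0.])
    def g(p): v=v0.copy();v[m]=p;return res(v)
    r=least_squares(g,v0[m],x_scale=np.array([10,10,.1,.1,10])[m]);print(mask,r.x.round(4),"rms",np.sqrt(np.mean(r.fun**2)).round(3));print(r.fun.round(1))
E
python3 cal.py
```

```text
[1, 1, 1, 0, 0] [ 6.447955e+02  1.220254e+02 -8.600000e-03] rms 0.537
[ 0.1 -0.7  0.4 -0.3 -0.  -0.4  0.2  0.  -0.  -0.5 -0.1  0.2  0.6  0.3
  0.8  0.6 -1.5  0.1  0.5  0.6]
[1, 1, 1, 1, 0] [ 6.451683e+02  1.221051e+02 -6.500000e-03 -1.092000e-01] rms 0.401
[ 0.3 -0.6 -0.4 -0.2  0.2 -0.4 -0.3 -0.3  0.2 -0.5  0.2 -0.3  0.3  0.2
  0.5  0.  -0.8  0.4  0.4  0.7]
[1, 1, 1, 0, 1] [ 6.451312e+02  1.213377e+02 -7.000000e-03  3.143100e+00] rms 0.406
[ 0.1 -0.6 -0.1 -0.3  0.  -0.6 -0.1 -0.2  0.1 -0.7  0.1 -0.3  0.3  0.1
  0.7  0.2 -0.6  0.5  0.   0.8]
[1, 1, 1, 1, 1] [ 6.451749e+02  1.217595e+02 -6.600000e-03 -6.660000e-02  1.434000e+00] rms 0.393
[ 0.2 -0.6 -0.3 -0.2  0.1 -0.5 -0.2 -0.3  0.1 -0.6  0.1 -0.3  0.3  0.2
  0.5  0.1 -0.7  0.4  0.2  0.7]
```

```bash
python3 -m handwheel '[{"tx":4,"ty":20,"tz":3.6,"yaw":0.005,"grip":1},{"tx":0,"ty":20,"tz":0,"yaw":0,"grip":1},{"tx":0,"ty":15,"tz":0,"yaw":0,"grip":1},{"tx":0,"ty":2,"tz":0,"yaw":0,"grip":1}]'
python3 - <<'E'
from h import *
deltas([645.2,121,53])
c=capture("wrist");save(c,"w6.png",(150,110,380,260),3.4)
E
```

```text
time: 8.88
ee_pos: [645.5, 124.4, 74.5]
tool_rot: [-0.704, 0.71, 0.006, 0.007]
wrist_force: [0.3, -0.4, -4.0]
gripper_width: 41.7
t 8.88 pos [645.5 124.4  74.5] W 41.7 F [ 0.3 -0.4 -4. ]
tool xaxis ang -0.0018 tilt [ 0.018 -1.    -0.008]  d tx,ty,tz [-0.7 21.5 -3.3]
```

View pics/w6.png

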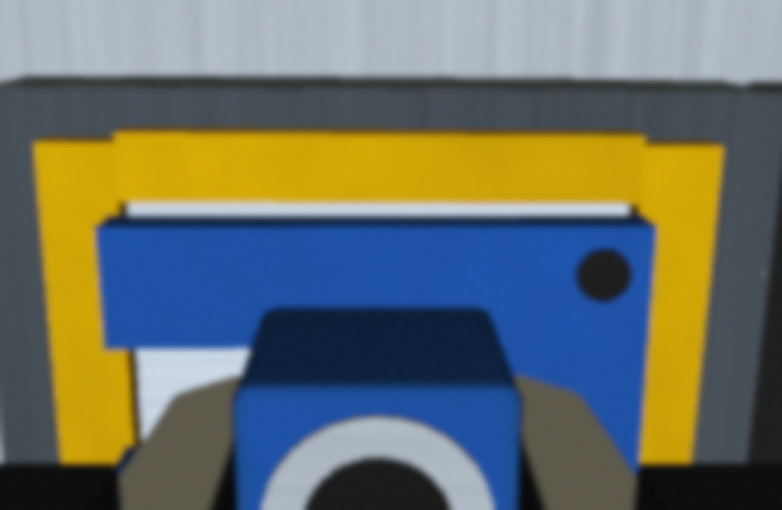

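```bash
python3 -m handwheel '[{"tx":-0.5,"ty":8,"tz":-3.3,"yaw":0.004,"grip":1},{"tx":0,"ty":3,"tz":0,"yaw":0,"grip":1}]'
python3 - <<'E'
from h import *
deltas([645.2,121,53])
c=capture("wrist");save(c,"w7.png",(150,110,380,260),3.4)
E
```

```text
time: 9.18
ee_pos: [645.9, 120.9, 63.9]
tool_rot: [-0.704, 0.71, 0.005, 0.009]
wrist_force: [0.1, 0.7, -4.6]
gripper_width: 41.8
t 9.18 pos [645.9 120.9  63.9] W 41.8 F [ 0.1  0.7 -4.6]
tool xaxis ang -0.0064 tilt [ 0.02  -1.    -0.008]  d tx,ty,tz [-0.9 10.9  0.2]
```

View pics/w7.png

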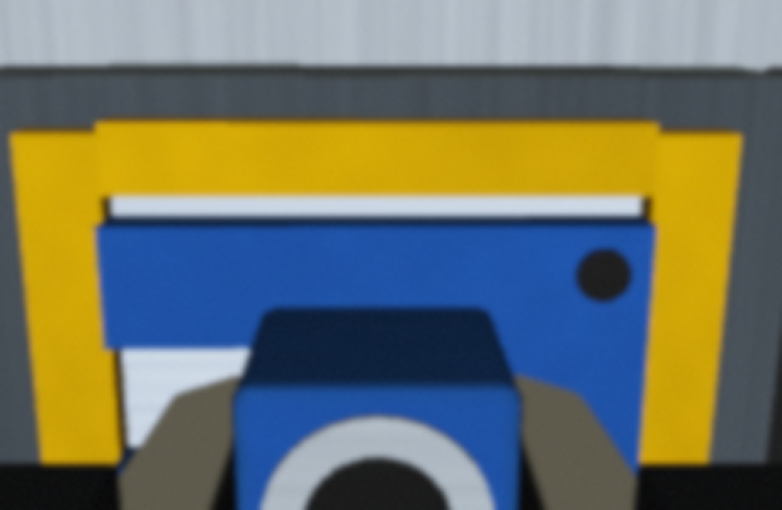

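```bash
python3 -m handwheel '[{"tx":-0.7,"ty":6,"tz":0,"yaw":0,"grip":1},{"tx":0,"ty":5,"tz":0,"yaw":0,"grip":1},{"tx":0,"ty":1,"tz":0,"yaw":0,"grip":1}]'
python3 - <<'E'
from h import *
deltas([645.2,121,53])
c=capture("wrist");save(c,"w8.png",(150,110,380,260),3.4)
E
```

```text
time: 9.6
ee_pos: [646.1, 121.3, 51.9]
tool_rot: [-0.705, 0.71, 0.005, 0.01]
wrist_force: [-0.7, 0.0, -3.1]
gripper_width: 41.7
t 9.6 pos [646.1 121.3  51.9] W 41.7 F [-0.7  0.  -3.1]
tool xaxis ang -0.0064 tilt [ 0.022 -1.    -0.007]  d tx,ty,tz [-0.8 -1.1 -0.3]
```

View pics/w8.png

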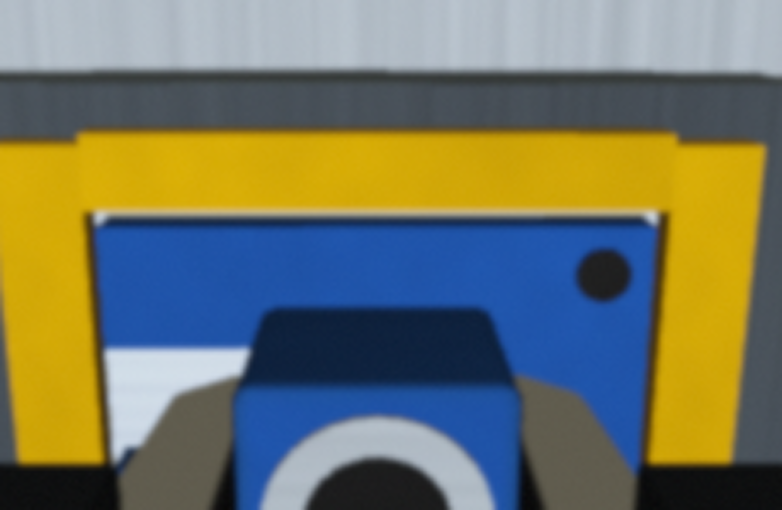

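```bash
python3 -m handwheel '[{"tx":0,"ty":0,"tz":0,"yaw":0,"grip":0.2},{"tx":0,"ty":0,"tz":0,"yaw":0,"grip":0.2},{"tx":0,"ty":-1,"tz":0,"yaw":0,"grip":0.2},{"tx":0,"ty":-25,"tz":0,"yaw":0,"grip":0.2},{"tx":0,"ty":-50,"tz":0,"yaw":0,"grip":0.2},{"tx":0,"ty":-60,"tz":0,"yaw":0,"grip":0},{"tx":0,"ty":-60,"tz":0,"yaw":0,"grip":0},{"tx":0,"ty":0,"tz":0,"yaw":0,"grip":0},{"tx":0,"ty":0,"tz":0,"yaw":0,"grip":0}]'
python3 - <<'E'
from h import *
deltas([478,375,140])
c=capture("wrist");save(c,"w9.png",None,1.56)
f=fitcap(c,(645,121,0),35);print(np.round(f,3))
for g in [(412,244,.977),(478,375.3,0.09)]:
    print(np.round(fitcap(c,g),3))
E
```

```text
time: 10.78
ee_pos: [642.4, 123.6, 256.3]
tool_rot: [-0.705, 0.709, 0.007, 0.011]
wrist_force: [0.5, -0.5, -0.5]
gripper_width: 92.9
t 10.78 pos [642.4 123.6 256.3] W 92.9 F [ 0.5 -0.5 -0.5]
tool xaxis ang -0.0057 tilt [ 0.025 -1.    -0.006]  d tx,ty,tz [-168.7  110.7  251.1]
[ 6.44468e+02  1.21917e+02 -9.00000e-03  6.92450e+01  3.45200e+03]
[4.13204e+02 2.44412e+02 9.82000e-01 8.56142e+02 3.84600e+03]
[4.780000e+02 3.753000e+02 9.000000e-02 3.625242e+03 3.846000e+03]
```

View pics/w9.png

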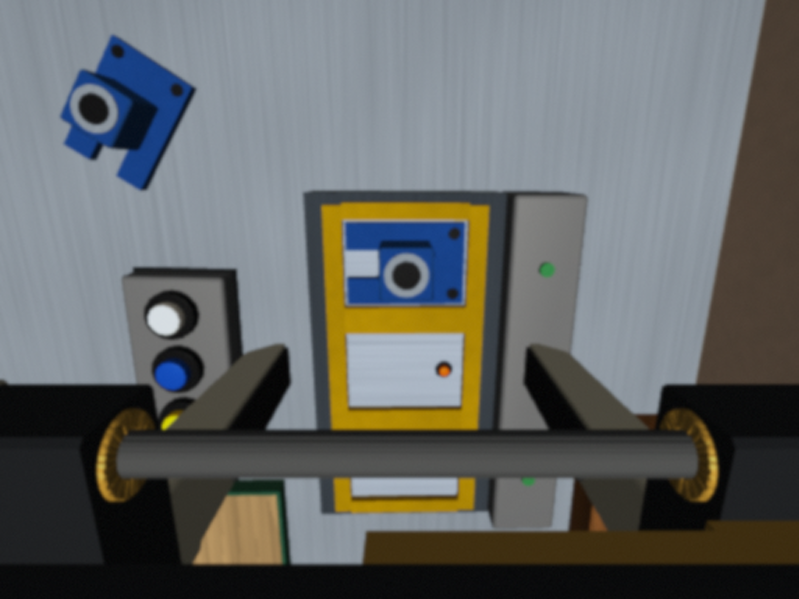

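```bash
python3 -m handwheel '[{"tx":-34,"ty":0,"tz":50,"yaw":0,"grip":0},{"tx":-34,"ty":10,"tz":50,"yaw":0,"grip":0},{"tx":-34,"ty":25,"tz":50,"yaw":0,"grip":0},{"tx":-34,"ty":25,"tz":50,"yaw":0,"grip":0},{"tx":-30,"ty":25,"tz":45,"yaw":0,"grip":0},{"tx":0,"ty":0,"tz":0,"yaw":-0.095,"grip":0},{"tx":0,"ty":0,"tz":0,"yaw":0,"grip":0}]'
python3 - <<'E'
from h import *
c=capture("wrist");save(c,"w10.png",None,1)
f=fitcap(c,(478,375.3,.09));print(np.round(f,3))
deltas([f[0],f[1],15])
E
```

```text
time: 11.7
ee_pos: [477.2, 367.4, 157.1]
tool_rot: [-0.702, 0.71, 0.036, -0.027]
wrist_force: [-0.2, -0.1, 0.2]
gripper_width: 92.6
[4.77968e+02 3.74285e+02 7.80000e-02 4.78450e+01 5.13500e+03]
t 11.75 pos [477.  367.6 157.2] W 92.6 F [-1.5 -0.  -0.5]
tool xaxis ang 0.0893 tilt [ 0.012 -1.    -0.011]  d tx,ty,tz [ -0.2 142.2   8.1]
```

View pics/w10.png

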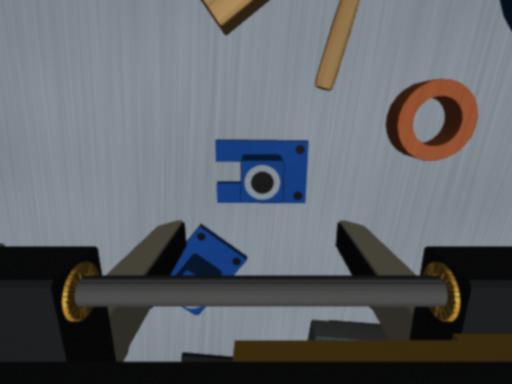

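```bash
python3 -m handwheel '[{"tx":-1,"ty":40,"tz":8,"yaw":0.01,"grip":0},{"tx":-1,"ty":40,"tz":0,"yaw":0,"grip":0},{"tx":-1,"ty":30,"tz":0,"yaw":0,"grip":0.2},{"tx":0,"ty":0,"tz":0,"yaw":0,"grip":0.2}]'
python3 - <<'E'
from h import *
deltas([478,374.3,15])
E
```

```text
time: 12.25
ee_pos: [478.0, 371.2, 44.2]
tool_rot: [-0.703, 0.71, 0.027, -0.018]
wrist_force: [-0.1, 0.8, 0.3]
gripper_width: 77.6
t 12.25 pos [478.  371.2  44.2] W 77.6 F [-0.1  0.8  0.3]
tool xaxis ang 0.0639 tilt [ 0.014 -1.    -0.011]  d tx,ty,tz [-0.2 29.1  3.4]
```

```bash
python3 -m handwheel '[{"tx":0,"ty":17,"tz":3.4,"yaw":-0.018,"grip":0.25},{"tx":0,"ty":10,"tz":0.5,"yaw":0,"grip":0.3},{"tx":0,"ty":0,"tz":0,"yaw":0,"grip":1},{"tx":0,"ty":0,"tz":0,"yaw":0,"grip":1},{"tx":0,"ty":1,"tz":0,"yaw":0,"grip":1},{"tx":0,"ty":0,"tz":0,"yaw":0,"grip":1}]'
python3 - <<'E'
from h import *
deltas([478,374.3,15])
E
```

```text
time: 13.0
ee_pos: [480.1, 375.4, 18.1]
tool_rot: [-0.704, 0.709, 0.034, -0.022]
wrist_force: [0.6, 0.3, -5.3]
gripper_width: 42.2
t 13.0 pos [480.1 375.4  18.1] W 42.2 F [ 0.6  0.3 -5.3]
tool xaxis ang 0.0792 tilt [ 0.017 -1.    -0.009]  d tx,ty,tz [-2.2  3.1 -0.9]
```

```bash
python3 -m handwheel '[{"tx":0,"ty":-20,"tz":0,"yaw":0,"grip":1},{"tx":0,"ty":-55,"tz":0,"yaw":0,"grip":1},{"tx":0,"ty":-55,"tz":0,"yaw":0.085,"grip":1},{"tx":23,"ty":0,"tz":-50,"yaw":0,"grip":1},{"tx":23,"ty":0,"tz":-50,"yaw":0,"grip":1},{"tx":23,"ty":0,"tz":-50,"yaw":0,"grip":1},{"tx":23,"ty":0,"tz":-50,"yaw":0,"grip":1},{"tx":23,"ty":0,"tz":-50,"yaw":0,"grip":1},{"tx":23,"ty":0,"tz":-50,"yaw":0,"grip":1},{"tx":0,"ty":0,"tz":0,"yaw":0,"grip":1}]'
python3 - <<'E'
from h import *
deltas([644.4,21.4,130])
E
```

```text
time: 14.25
ee_pos: [616.4, 66.2, 167.0]
tool_rot: [-0.705, 0.709, 0.005, 0.009]
wrist_force: [-0.5, 1.4, -4.5]
gripper_width: 42.0
t 14.25 pos [616.4  66.2 167. ] W 42.0 F [-0.5  1.4 -4.5]
tool xaxis ang -0.0049 tilt [ 0.02  -1.    -0.006]  d tx,ty,tz [ 27.4  37.8 -44.4]
```

```bash
python3 -m handwheel '[{"tx":28,"ty":12,"tz":-40,"yaw":0,"grip":1},{"tx":2,"ty":25,"tz":-6,"yaw":0,"grip":1},{"tx":0,"ty":0,"tz":0,"yaw":0,"grip":1}]'
python3 - <<'E'
from h import *
deltas([644.4,21.4,60])
c=capture("wrist");save(c,"w11.png",None,1.5)
E
```

```text
time: 14.62
ee_pos: [647.0, 19.8, 133.6]
tool_rot: [-0.705, 0.709, 0.006, 0.009]
wrist_force: [0.8, 0.8, -4.8]
gripper_width: 42.1
t 14.62 pos [647.   19.8 133.6] W 42.1 F [ 0.8  0.8 -4.8]
tool xaxis ang -0.0042 tilt [ 0.022 -1.    -0.005]  d tx,ty,tz [-4.2 73.5  1.9]
```

View pics/w11.png

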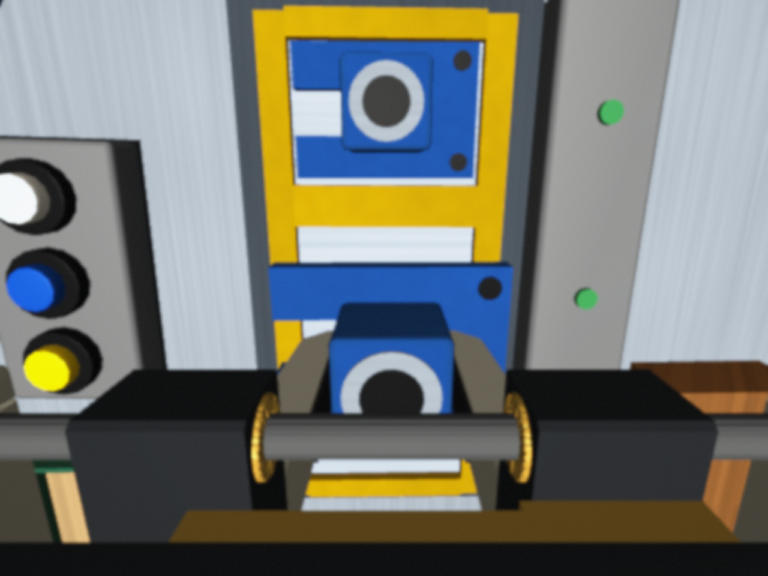

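```bash
python3 -m handwheel '[{"tx":-4,"ty":25,"tz":1,"yaw":0.002,"grip":1},{"tx":0,"ty":25,"tz":-1,"yaw":0,"grip":1},{"tx":0,"ty":10,"tz":-1,"yaw":0,"grip":1},{"tx":0,"ty":2,"tz":0,"yaw":0,"grip":1}]'
python3 - <<'E'
from h import *
deltas([644.4,21.4,55])
c=capture("wrist");save(c,"w12.png",(150,110,380,260),3.4)
E
```

```text
time: 15.18
ee_pos: [646.9, 24.0, 78.0]
tool_rot: [-0.706, 0.708, 0.01, 0.011]
wrist_force: [0.9, 0.4, -5.1]
gripper_width: 42.0
t 15.18 pos [646.9  24.   78. ] W 42.0 F [ 0.9  0.4 -5.1]
tool xaxis ang -0.0012 tilt [ 0.031 -1.    -0.003]  d tx,ty,tz [-3.2 22.9 -2.6]
```

View pics/w12.png

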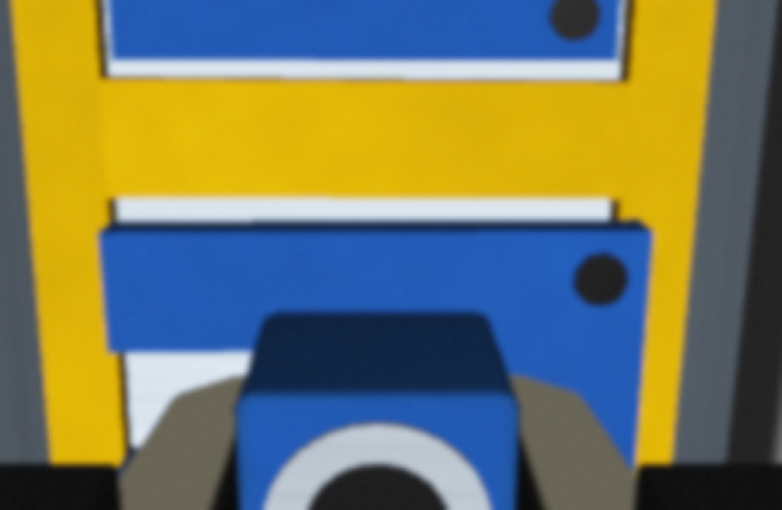

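```bash
python3 -m handwheel '[{"tx":-3.2,"ty":8,"tz":-2.5,"yaw":0.004,"grip":1},{"tx":-0.3,"ty":4,"tz":0,"yaw":0,"grip":1}]'
python3 - <<'E'
from h import *
deltas([644.4,21.4,55])
c=capture("wrist");save(c,"w13.png",(150,110,380,260),3.4)
E
```

```text
time: 15.48
ee_pos: [644.6, 21.8, 67.2]
tool_rot: [-0.706, 0.708, 0.01, 0.014]
wrist_force: [0.2, -0.4, -4.8]
gripper_width: 41.6
t 15.47 pos [644.6  21.8  67.2] W 41.6 F [ 0.2 -0.4 -4.8]
tool xaxis ang -0.0055 tilt [ 0.034 -0.999 -0.002]  d tx,ty,tz [-0.6 12.2 -0.4]
```

View pics/w13.png

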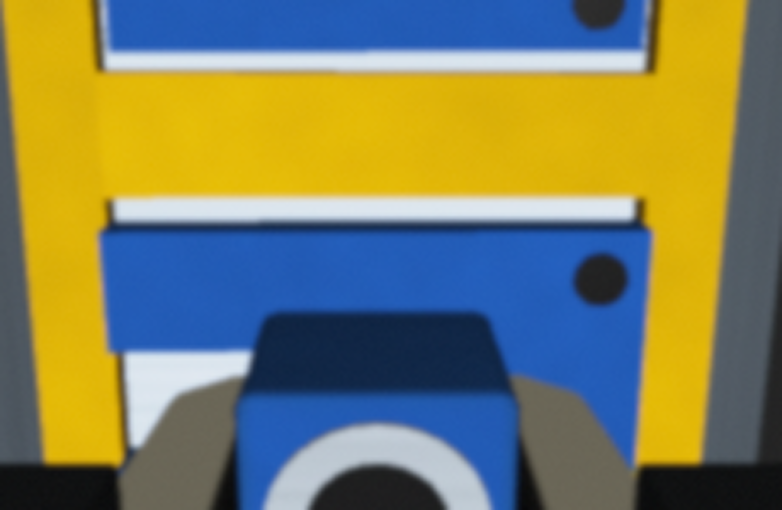

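```bash
python3 -m handwheel '[{"tx":-0.5,"ty":7,"tz":0,"yaw":0,"grip":1},{"tx":-0.5,"ty":5,"tz":0,"yaw":0,"grip":1},{"tx":0,"ty":1,"tz":0,"yaw":0,"grip":1}]'
python3 - <<'E'
from h import *
deltas([644.4,21.4,54])
c=capture("wrist");save(c,"w14.png",(150,110,380,260),3.4)
E
```

```text
time: 15.9
ee_pos: [644.5, 22.1, 53.4]
tool_rot: [-0.706, 0.708, 0.01, 0.014]
wrist_force: [-2.2, 0.8, 2.2]
gripper_width: 42.1
t 15.9 pos [644.5  22.1  53.4] W 42.1 F [-2.2  0.8  2.2]
tool xaxis ang -0.0054 tilt [ 0.034 -0.999 -0.002]  d tx,ty,tz [-0.1 -0.6 -0.7]
```

View pics/w14.png

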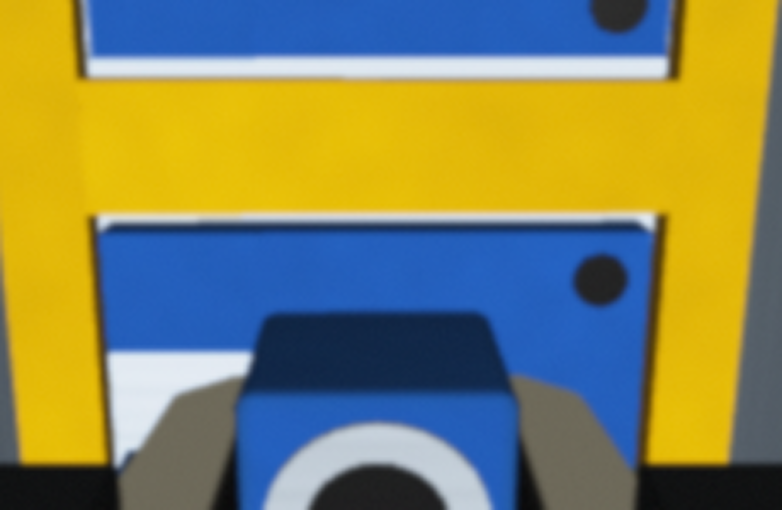

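```bash
python3 -m handwheel '[{"tx":0,"ty":0,"tz":0,"yaw":0,"grip":0.2},{"tx":0,"ty":0,"tz":0,"yaw":0,"grip":0.2},{"tx":0,"ty":-1,"tz":0,"yaw":0,"grip":0.2},{"tx":0,"ty":-25,"tz":0,"yaw":0,"grip":0.2},{"tx":0,"ty":-50,"tz":0,"yaw":0,"grip":0.2},{"tx":0,"ty":-60,"tz":0,"yaw":0,"grip":0},{"tx":0,"ty":-60,"tz":0,"yaw":0,"grip":0},{"tx":-50,"ty":0,"tz":35,"yaw":0,"grip":0},{"tx":-50,"ty":0,"tz":35,"yaw":0,"grip":0},{"tx":0,"ty":0,"tz":0,"yaw":0,"grip":0}]'
python3 - <<'E'
from h import *
deltas([413,244.4,140]);print(state()["q"].round(2))
c=capture("wrist");save(c,"w15.png",None,1.56)
for i,(g,z) in enumerate([((412,244,.977),0),((645,121,0),35),((644.3,21.5,0),35)]):
    print(np.round(fitcap(c,g,z),3))
E
```

```text
time: 17.2
ee_pos: [537.5, 96.0, 255.3]
tool_rot: [0.707, -0.707, -0.012, -0.017]
wrist_force: [0.9, 0.2, 0.9]
gripper_width: 93.0
t 17.2 pos [537.5  96.  255.3] W 93.0 F [0.9 0.2 0.9]
tool xaxis ang -0.0061 tilt [ 0.041 -0.999  0.001]  d tx,ty,tz [-130.1  110.1  147.5]
[ 0.28  0.42 -0.78  1.97  0.4   0.87 -0.71]
[4.131230e+02 2.446000e+02 9.810000e-01 9.499000e+01 4.402014e+03]
[ 6.45038e+02  1.22022e+02 -9.00000e-03  7.90510e+01  3.55700e+03]
[ 6.43138e+02  2.18260e+01 -1.80000e-02  9.27794e+02  2.29000e+03]
```

View pics/w15.png

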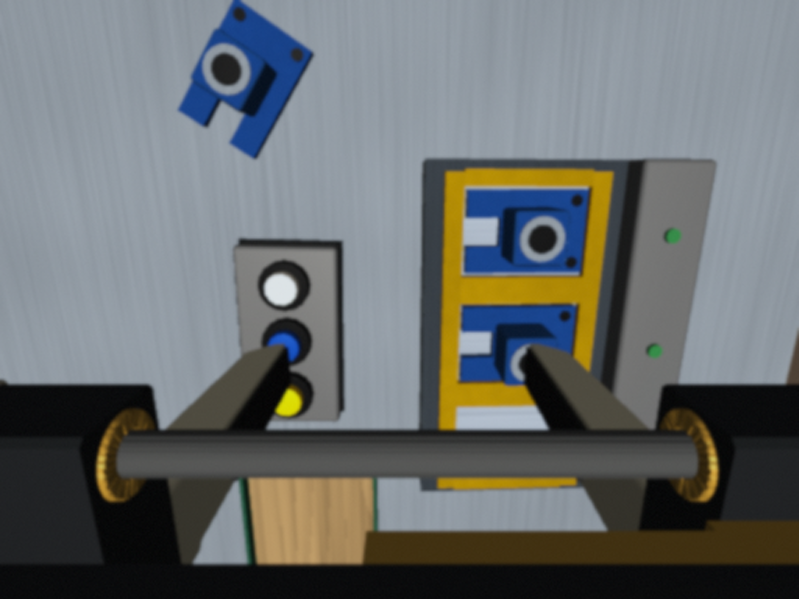

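```bash
python3 -m handwheel '[{"tx":-40,"ty":25,"tz":45,"yaw":0,"grip":0},{"tx":-40,"ty":25,"tz":45,"yaw":0,"grip":0},{"tx":-40,"ty":25,"tz":45,"yaw":0,"grip":0},{"tx":0,"ty":0,"tz":0,"yaw":-0.165,"grip":0},{"tx":0,"ty":0,"tz":0,"yaw":-0.165,"grip":0},{"tx":0,"ty":0,"tz":0,"yaw":-0.165,"grip":0},{"tx":0,"ty":0,"tz":0,"yaw":-0.165,"grip":0},{"tx":0,"ty":0,"tz":0,"yaw":-0.165,"grip":0},{"tx":0,"ty":0,"tz":0,"yaw":-0.165,"grip":0},{"tx":0,"ty":0,"tz":0,"yaw":0,"grip":0}]'
python3 - <<'E'
from h import *
print(state()["q"].round(2))
c=capture("wrist");save(c,"w16.png",None,1)
f=fitcap(c,(413.1,244.5,.98));print(np.round(f,3))
deltas([f[0],f[1],15])
E
```

```text
time: 18.5
ee_pos: [438.6, 229.7, 173.8]
tool_rot: [-0.614, 0.628, 0.353, -0.323]
wrist_force: [0.4, 0.0, -1.0]
gripper_width: 93.2
[ 0.08  0.54 -0.98  2.15  0.72  0.77 -0.37]
[4.13152e+02 2.44340e+02 9.78000e-01 4.81850e+01 4.91700e+03]
t 18.55 pos [438.6 229.7 173.8] W 93.0 F [-0.5 -0.  -0.2]
tool xaxis ang 0.9951 tilt [ 0.028 -0.999 -0.037]  d tx,ty,tz [ -6.  157.6  35.1]
```

View pics/w16.png

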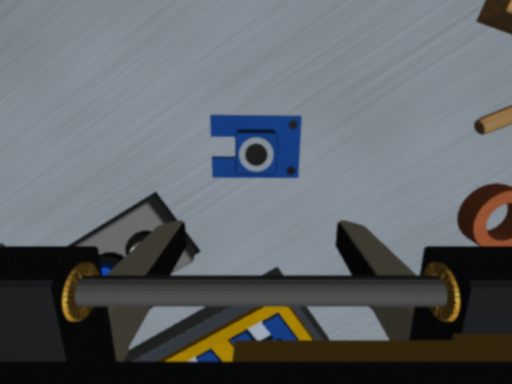

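```bash
python3 -m handwheel '[{"tx":-6,"ty":30,"tz":35,"yaw":0.015,"grip":0},{"tx":0,"ty":40,"tz":0,"yaw":0,"grip":0},{"tx":0,"ty":40,"tz":0,"yaw":0,"grip":0.2},{"tx":0,"ty":15,"tz":0,"yaw":0,"grip":0.2},{"tx":0,"ty":0,"tz":0,"yaw":0,"grip":0.2}]'
python3 - <<'E'
from h import *
deltas([413.2,244.4,15])
c=capture("wrist");f=fitcap(c,(413.1,244.5,.98));print(np.round(f,3))
E
```

```text
time: 19.18
ee_pos: [415.5, 244.9, 44.3]
tool_rot: [-0.621, 0.635, 0.341, -0.308]
wrist_force: [-0.6, -0.3, 0.4]
gripper_width: 74.9
t 19.18 pos [415.5 244.9  44.3] W 74.9 F [-0.6 -0.3  0.4]
tool xaxis ang 0.9548 tilt [ 0.032 -0.999 -0.038]  d tx,ty,tz [-2.7 29.2  2.7]
[4.13757e+02 2.44620e+02 9.80000e-01 4.78442e+02 1.20590e+04]
```

```bash
python3 -m handwheel '[{"tx":-2.7,"ty":18,"tz":2.5,"yaw":-0.022,"grip":0.25},{"tx":0,"ty":11,"tz":0.5,"yaw":0,"grip":0.35},{"tx":0,"ty":0,"tz":0,"yaw":0,"grip":1},{"tx":0,"ty":1,"tz":0,"yaw":0,"grip":1},{"tx":0,"ty":0.5,"tz":0,"yaw":0,"grip":1},{"tx":0,"ty":0,"tz":0,"yaw":0,"grip":1}]'
python3 - <<'E'
from h import *
deltas([413.2,244.4,15])
E
```

```text
time: 19.98
ee_pos: [415.9, 244.7, 18.0]
tool_rot: [-0.619, 0.633, 0.347, -0.31]
wrist_force: [0.3, 0.3, -5.0]
gripper_width: 42.5
t 19.98 pos [415.9 244.7  18. ] W 42.5 F [ 0.3  0.3 -5. ]
tool xaxis ang 0.9685 tilt [ 0.037 -0.998 -0.042]  d tx,ty,tz [-1.9  2.8  2.1]
```

```bash
python3 -m handwheel '[{"tx":0,"ty":-20,"tz":0,"yaw":0,"grip":1},{"tx":0,"ty":-55,"tz":0,"yaw":0,"grip":1},{"tx":0,"ty":-60,"tz":0,"yaw":0,"grip":1},{"tx":0,"ty":0,"tz":0,"yaw":0.165,"grip":1},{"tx":0,"ty":0,"tz":0,"yaw":0.165,"grip":1},{"tx":0,"ty":0,"tz":0,"yaw":0.165,"grip":1},{"tx":0,"ty":0,"tz":0,"yaw":0.165,"grip":1},{"tx":0,"ty":0,"tz":0,"yaw":0.165,"grip":1},{"tx":0,"ty":0,"tz":0,"yaw":0.16,"grip":1},{"tx":0,"ty":0,"tz":0,"yaw":0,"grip":1}]'
python3 - <<'E'
from h import *
deltas([643.8,-78.6,150]);print(state()["q"].round(2))
E
```

```text
time: 21.22
ee_pos: [408.0, 241.7, 157.1]
tool_rot: [0.71, -0.704, -0.001, -0.036]
wrist_force: [0.4, 0.7, -4.4]
gripper_width: 41.8
t 21.23 pos [408.  241.7 157.1] W 41.8 F [ 0.4  0.7 -4.4]
tool xaxis ang -0.049 tilt [ 0.052 -0.999  0.009]  d tx,ty,tz [ 250.5   17.3 -308.5]
[-0.21  0.44 -0.62  2.23  0.55  0.57 -1.3 ]
```

```bash
python3 -m handwheel '[{"tx":38,"ty":0,"tz":-46,"yaw":-0.04,"grip":1},{"tx":38,"ty":0,"tz":-46,"yaw":0,"grip":1},{"tx":38,"ty":0,"tz":-46,"yaw":0,"grip":1},{"tx":38,"ty":0,"tz":-46,"yaw":0,"grip":1},{"tx":38,"ty":0,"tz":-46,"yaw":0,"grip":1},{"tx":38,"ty":0,"tz":-46,"yaw":0,"grip":1},{"tx":0,"ty":0,"tz":0,"yaw":0,"grip":1}]'
python3 - <<'E'
from h import *
deltas([643.8,-78.6,130]);print(state()["q"].round(2))
E
```

```text
time: 22.1
ee_pos: [642.3, -41.8, 165.8]
tool_rot: [0.71, -0.703, -0.028, -0.009]
wrist_force: [-0.5, 1.4, -5.4]
gripper_width: 41.8
t 22.1 pos [642.3 -41.8 165.8] W 41.8 F [-0.5  1.4 -5.4]
tool xaxis ang 0.0276 tilt [ 0.052 -0.999  0.009]  d tx,ty,tz [ -1.4  35.4 -37.2]
[ 0.42  0.62 -0.67  1.85  0.53  0.79 -0.5 ]
```

```bash
python3 -m handwheel '[{"tx":-1,"ty":10,"tz":-37,"yaw":0.033,"grip":1},{"tx":0,"ty":25,"tz":0,"yaw":0,"grip":1},{"tx":0,"ty":0,"tz":0,"yaw":0,"grip":1}]'
python3 - <<'E'
from h import *
deltas([643.8,-78.6,60])
c=capture("wrist");save(c,"w17.png",None,1.5)
E
```

```text
time: 22.48
ee_pos: [642.6, -78.8, 128.7]
tool_rot: [0.711, -0.703, -0.019, -0.016]
wrist_force: [-0.1, -0.3, -4.4]
gripper_width: 41.9
t 22.48 pos [642.6 -78.8 128.7] W 41.9 F [-0.1 -0.3 -4.4]
tool xaxis ang 0.0029 tilt [ 0.05  -0.999  0.012]  d tx,ty,tz [-2.3 68.6 -0.6]
```

View pics/w17.png

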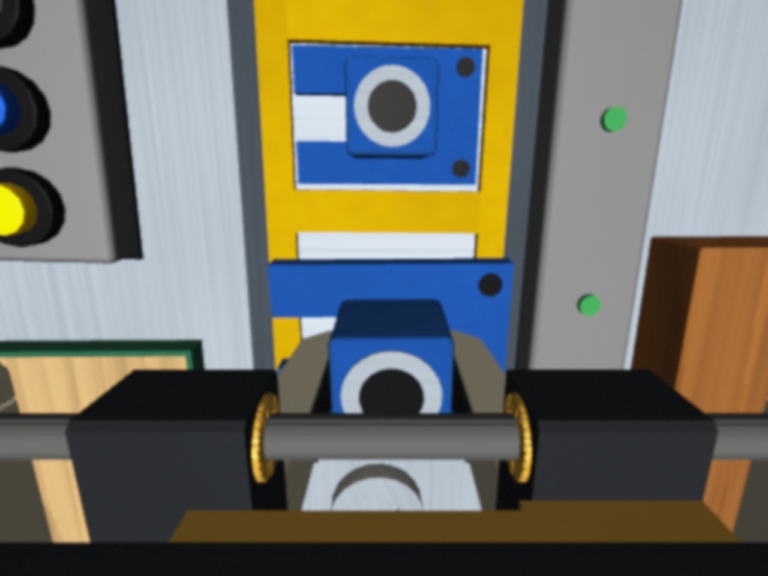

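```bash
python3 -m handwheel '[{"tx":-2,"ty":25,"tz":-2,"yaw":0.01,"grip":1},{"tx":0,"ty":20,"tz":-1,"yaw":0,"grip":1},{"tx":0,"ty":10,"tz":-1,"yaw":0,"grip":1},{"tx":0,"ty":1,"tz":0,"yaw":0,"grip":1}]'
python3 - <<'E'
from h import *
deltas([643,-80,55])
c=capture("wrist");save(c,"w18.png",(150,110,380,260),3.4)
E
```

```text
time: 23.02
ee_pos: [646.2, -80.4, 75.3]
tool_rot: [0.711, -0.703, -0.019, -0.02]
wrist_force: [-0.2, 0.2, -5.0]
gripper_width: 42.0
t 23.02 pos [646.2 -80.4  75.3] W 42.0 F [-0.2  0.2 -5. ]
tool xaxis ang -0.0014 tilt [ 0.055 -0.998  0.012]  d tx,ty,tz [-4.3 20.1  0.1]
```

View pics/w18.png

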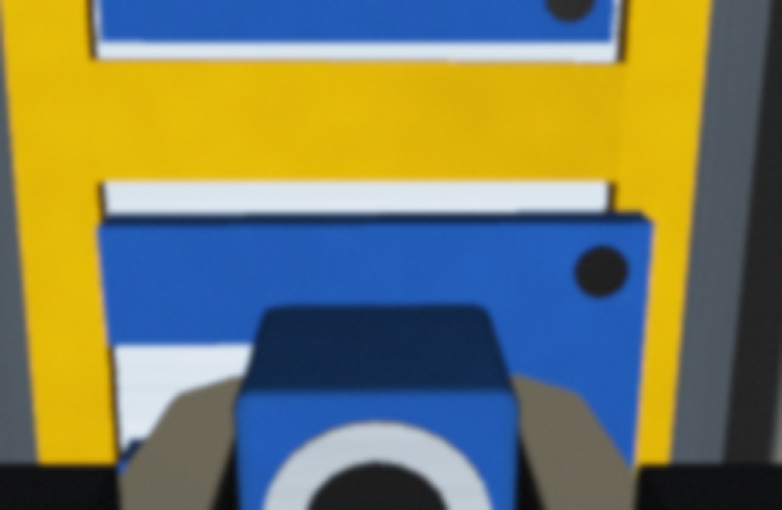

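```bash
python3 -m handwheel '[{"tx":-4,"ty":6,"tz":1.2,"yaw":0.008,"grip":1},{"tx":-0.5,"ty":4,"tz":0,"yaw":0,"grip":1}]'
python3 - <<'E'
from h import *
deltas([643,-80,55])
c=capture("wrist");save(c,"w19.png",(150,110,380,260),3.4)
E
```

```text
time: 23.32
ee_pos: [642.9, -78.6, 66.2]
tool_rot: [0.711, -0.703, -0.017, -0.024]
wrist_force: [0.3, -0.4, -5.7]
gripper_width: 42.1
t 23.32 pos [642.9 -78.6  66.2] W 42.1 F [ 0.3 -0.4 -5.7]
tool xaxis ang -0.0097 tilt [ 0.058 -0.998  0.012]  d tx,ty,tz [-0.5 11.2 -1.6]
```

View pics/w19.png

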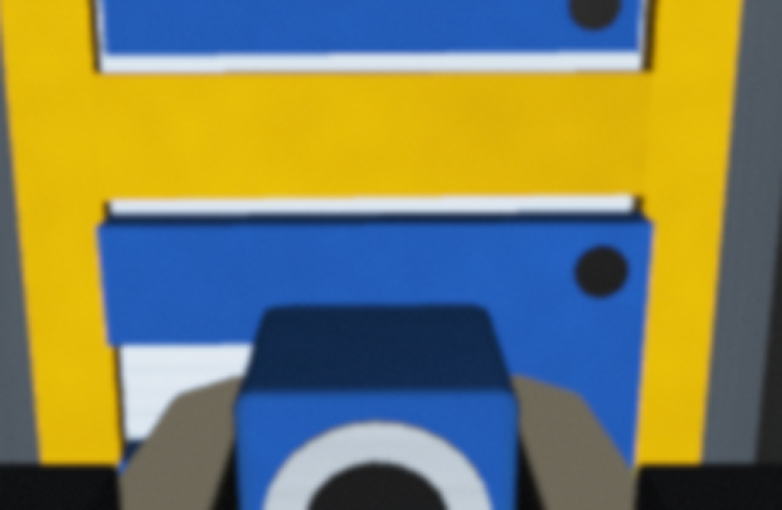

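```bash
python3 -m handwheel '[{"tx":-1,"ty":6,"tz":-1,"yaw":0,"grip":1},{"tx":-0.7,"ty":5,"tz":0,"yaw":0,"grip":1}]'
python3 - <<'E'
from h import *
deltas([643,-80,55])
c=capture("wrist");save(c,"w20.png",(150,110,380,260),3.4)
E
```

```text
time: 23.62
ee_pos: [642.8, -79.4, 55.1]
tool_rot: [0.711, -0.702, -0.018, -0.024]
wrist_force: [-1.2, 2.1, 9.6]
gripper_width: 42.0
t 23.62 pos [642.8 -79.4  55.1] W 42.0 F [-1.2  2.1  9.6]
tool xaxis ang -0.0097 tilt [ 0.06  -0.998  0.013]  d tx,ty,tz [ 0.2  0.1 -0.6]
```

View pics/w20.png

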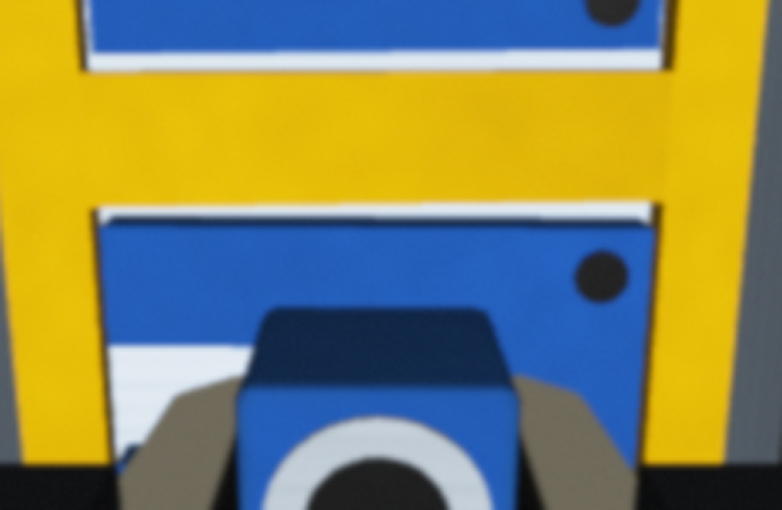

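```bash
python3 -m handwheel '[{"tx":0,"ty":0,"tz":0,"yaw":0,"grip":0.2},{"tx":0,"ty":0,"tz":0,"yaw":0,"grip":0.2},{"tx":0,"ty":-1,"tz":0,"yaw":0,"grip":0.2},{"tx":0,"ty":-25,"tz":0,"yaw":0,"grip":0.2},{"tx":0,"ty":-50,"tz":0,"yaw":0,"grip":0.2},{"tx":0,"ty":-60,"tz":0,"yaw":0,"grip":0.5},{"tx":0,"ty":-60,"tz":0,"yaw":0,"grip":1},{"tx":0,"ty":0,"tz":0,"yaw":0,"grip":1},{"tx":0,"ty":0,"tz":0,"yaw":0,"grip":1}]'
python3 - <<'E'
from h import *
deltas([437,77,100]);print(state()["q"].round(2))
c=capture("wrist");save(c,"w21.png",None,1.56)
a=capture("scene");save(a,"s2.png",(180,140,380,310),4)
E
```

```text
time: 24.8
ee_pos: [631.1, -81.5, 257.0]
tool_rot: [0.711, -0.702, -0.018, -0.025]
wrist_force: [-0.4, 0.1, -0.3]
gripper_width: 38.8
t 24.8 pos [631.1 -81.5 257. ] W 38.8 F [-0.4  0.1 -0.3]
tool xaxis ang -0.0093 tilt [ 0.061 -0.998  0.013]  d tx,ty,tz [-204.7  146.8  154.9]
[ 0.55  0.52 -0.74  1.79  0.43  0.94 -0.38]
```

View pics/w21.png

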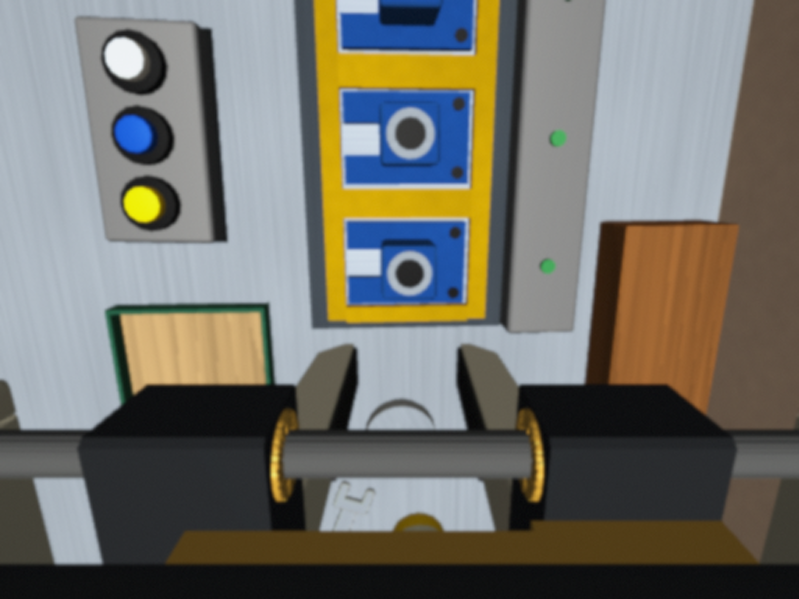

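View pics/s2.png

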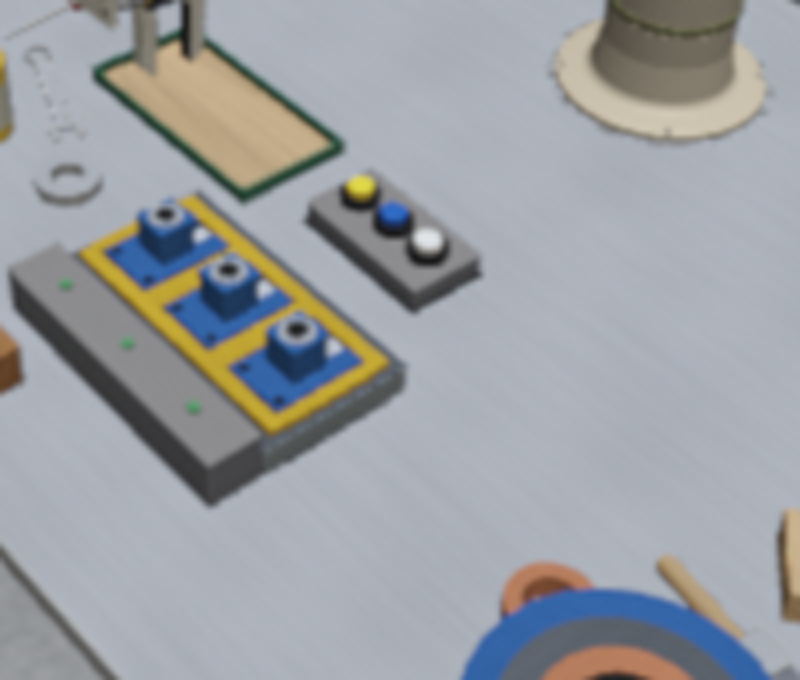

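```bash
python3 - <<'E'
from h import *
np.set_printoptions(suppress=True)
s=state();print(s["q"].round(4),s["ee_pos"].round(2),R()[2].round(4),s["effort"].round(1))
E
python3 -m handwheel '[{"tx":0,"ty":0,"tz":0,"yaw":0,"grip":1},{"tx":0,"ty":0,"tz":0,"yaw":0,"grip":1},{"tx":0,"ty":0,"tz":0,"yaw":0,"grip":1},{"tx":0,"ty":0,"tz":0,"yaw":0,"grip":1}]' >/dev/null
python3 - <<'E'
from h import *
np.set_printoptions(suppress=True)
s=state();print(s["q"].round(4),s["ee_pos"].round(2),R()[2].round(4),s["effort"].round(1))
E
```

```text
[ 0.5444  0.522  -0.7445  1.786   0.4261  0.9355 -0.379 ] [631.2  -81.13 256.49] [ 0.0602 -0.9981  0.0132] [  0.3 -64.3  -9.5 -24.5  -0.   -0.2   0. ]
[ 0.5432  0.5264 -0.7437  1.7882  0.427   0.9349 -0.3798] [630.13 -80.83 253.  ] [ 0.0549 -0.9984  0.0144] [ -0.  -63.3  -9.4 -24.1  -0.   -0.2  -0. ]
```

```bash
python3 -m handwheel '[{"tx":0,"ty":0,"tz":0,"yaw":0,"grip":1},{"tx":0,"ty":0,"tz":0,"yaw":0,"grip":1},{"tx":0,"ty":0,"tz":0,"yaw":0,"grip":1},{"tx":0,"ty":0,"tz":0,"yaw":0,"grip":1},{"tx":0,"ty":0,"tz":0,"yaw":0,"grip":1},{"tx":0,"ty":0,"tz":0,"yaw":0,"grip":1},{"tx":0,"ty":0,"tz":0,"yaw":0,"grip":1},{"tx":0,"ty":0,"tz":0,"yaw":0,"grip":1},{"tx":0,"ty":0,"tz":0,"yaw":0,"grip":1},{"tx":0,"ty":0,"tz":0,"yaw":0,"grip":1}]' >/dev/null
python3 - <<'E'
from h import *
np.set_printoptions(suppress=True)
s=state();print(s["q"].round(4),s["ee_pos"].round(2),R()[2].round(4),s["effort"].round(1))
E
```

```text
[ 0.5433  0.5263 -0.7437  1.7881  0.427   0.9349 -0.3798] [630.16 -80.86 253.09] [ 0.0551 -0.9984  0.0144] [  0.  -63.4  -9.5 -24.1  -0.   -0.2  -0. ]
```

```bash
python3 -m handwheel '[{"tx":-45,"ty":10,"tz":35,"yaw":0,"grip":1},{"tx":-45,"ty":20,"tz":35,"yaw":0,"grip":1},{"tx":-45,"ty":35,"tz":35,"yaw":0,"grip":1},{"tx":-45,"ty":35,"tz":35,"yaw":0,"grip":1},{"tx":-20,"ty":25,"tz":18,"yaw":0,"grip":1},{"tx":0,"ty":0,"tz":0,"yaw":0,"grip":1},{"tx":0,"ty":0,"tz":0,"yaw":0,"grip":1}]'
python3 - <<'E'
from h import *
deltas([438,77,60]);print(state()["q"].round(2))
c=capture("wrist");save(c,"w22.png",None,1.56)
p=lambda u,v,z:back(c,(u/1.56-.3,v/1.56-.3,),z).round(1)
E
```

```text
time: 27.52
ee_pos: [443.2, 79.3, 123.5]
tool_rot: [0.713, -0.701, -0.018, -0.025]
wrist_force: [0.6, 0.1, 0.1]
gripper_width: 0.4
t 27.52 pos [443.2  79.3 123.5] W 0.4 F [0.6 0.1 0.1]
tool xaxis ang -0.0094 tilt [ 0.06  -0.998  0.017]  d tx,ty,tz [-9.  63.  -3.4]
[ 0.13  0.47 -0.59  2.32  0.66  0.44 -1.01]
```

View pics/w22.png

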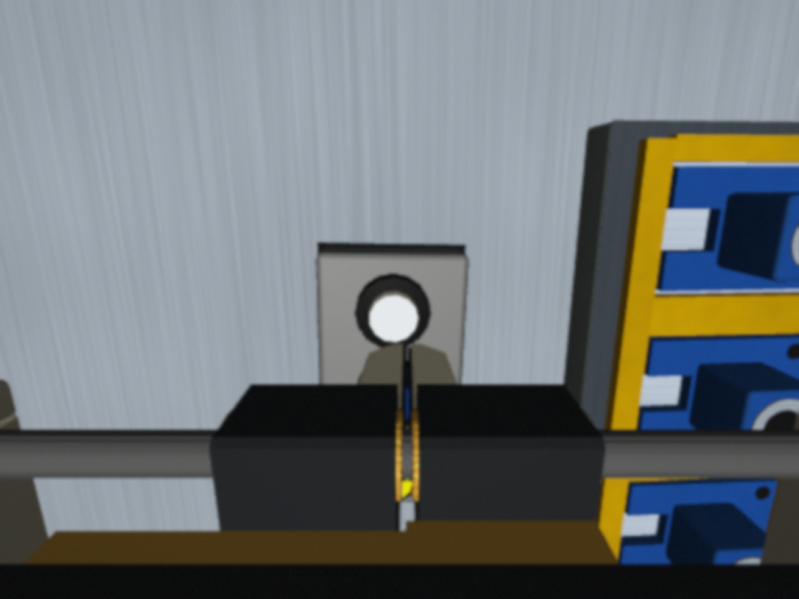

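```bash
python3 -m handwheel '[{"tx":-9,"ty":30,"tz":-3,"yaw":0,"grip":1},{"tx":-1,"ty":24,"tz":0,"yaw":0,"grip":1},{"tx":0,"ty":5,"tz":0,"yaw":0,"grip":1},{"tx":0,"ty":0,"tz":0,"yaw":0,"grip":1}]'
python3 - <<'E'
from h import *
deltas([438,77,50]);
c=capture("wrist");save(c,"w23.png",(150,110,380,260),3.4)
p=lambda u,v,z:back(c,(u/1.56-.3,v/1.56-.3,),z).round(1)
E
```

```text
time: 28.08
ee_pos: [443.1, 74.2, 65.4]
tool_rot: [0.713, -0.7, -0.018, -0.031]
wrist_force: [0.6, 1.1, -0.1]
gripper_width: 0.6
t 28.07 pos [443.1  74.2  65.4] W 0.6 F [ 0.6  1.1 -0.1]
tool xaxis ang -0.0194 tilt [ 0.069 -0.997  0.019]  d tx,ty,tz [-6.2 15.   2.4]
```

View pics/w23.png

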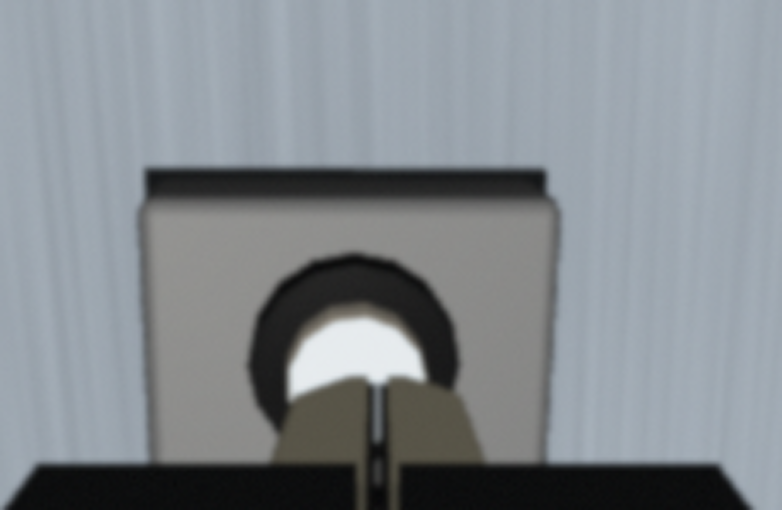

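```bash
python3 -m handwheel '[{"tx":-6,"ty":6,"tz":2,"yaw":-0.01,"grip":1},{"tx":0,"ty":7,"tz":0,"yaw":0,"grip":1}]' ;  python3 -m handwheel '[{"tx":0,"ty":3,"tz":0,"yaw":0,"grip":1}]'; python3 -m handwheel '[{"tx":0,"ty":3,"tz":0,"yaw":0,"grip":1}]'
```

```text
time: 28.38
ee_pos: [439.9, 76.1, 54.0]
tool_rot: [0.713, -0.7, -0.022, -0.03]
wrist_force: [1.4, 0.4, -0.2]
gripper_width: 0.2
time: 28.5
ee_pos: [440.6, 76.0, 51.5]
tool_rot: [0.713, -0.7, -0.022, -0.031]
wrist_force: [-0.6, 1.4, 2.1]
gripper_width: 0.3
time: 28.62
ee_pos: [441.0, 76.0, 49.0]
tool_rot: [0.713, -0.7, -0.022, -0.031]
wrist_force: [-1.8, -0.1, 4.1]
gripper_width: 0.5
```

```bash
for i in 1; do python3 -m handwheel '[{"tx":0,"ty":3,"tz":0,"yaw":0,"grip":1}]';done;  python3 -m handwheel '[{"tx":0,"ty":4,"tz":0,"yaw":0,"grip":1}]'
```

```text
time: 28.75
ee_pos: [441.1, 75.9, 46.2]
tool_rot: [0.714, -0.7, -0.022, -0.031]
wrist_force: [-6.0, 0.6, 19.4]
gripper_width: 0.4
time: 28.88
ee_pos: [441.2, 75.9, 44.5]
tool_rot: [0.714, -0.699, -0.024, -0.032]
wrist_force: [-19.9, -2.8, 110.9]
gripper_width: 0.8
```

```bash
python3 -m handwheel '[{"tx":0,"ty":-8,"tz":0,"yaw":0,"grip":1},{"tx":0,"ty":-20,"tz":0,"yaw":0,"grip":1},{"tx":0,"ty":0,"tz":0,"yaw":0,"grip":1}]'
python3 - <<'E'
from h import *
deltas([437,-26,63]);
a=capture("scene");save(a,"s3.png",(180,140,380,310),4)
E
```

```text
time: 29.25
ee_pos: [440.2, 75.5, 74.4]
tool_rot: [0.713, -0.7, -0.025, -0.033]
wrist_force: [-0.3, -0.7, -0.1]
gripper_width: 0.5
t 29.25 pos [440.2  75.5  74.4] W 0.5 F [-0.3 -0.7 -0.1]
tool xaxis ang -0.0123 tilt [ 0.083 -0.996  0.02 ]  d tx,ty,tz [  -2.9    9.2 -101.8]
```

View pics/s3.png

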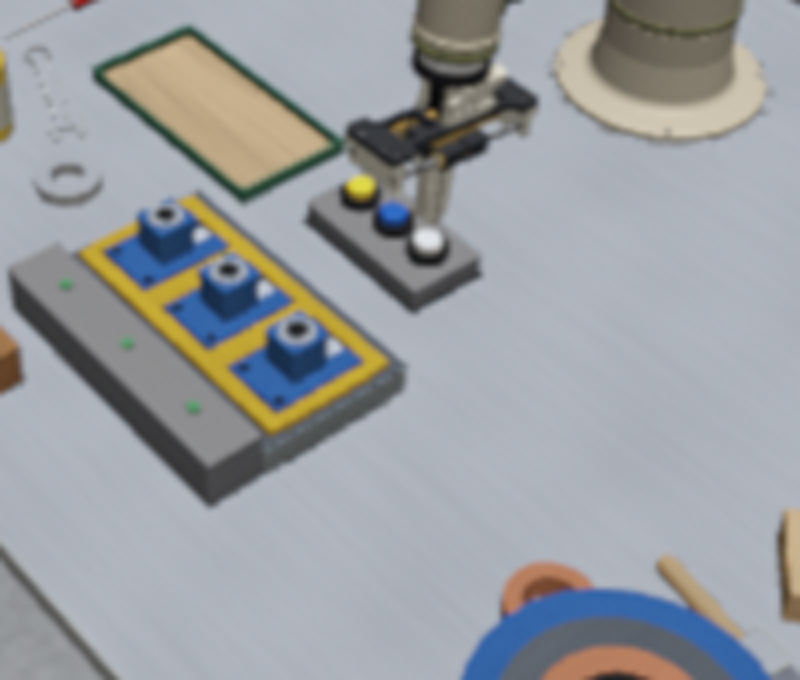

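```bash
python3 -m handwheel '[{"tx":0,"ty":0,"tz":-52,"yaw":0,"grip":1},{"tx":-3,"ty":0,"tz":-50,"yaw":0.004,"grip":1},{"tx":0,"ty":0,"tz":0,"yaw":0,"grip":1}]'
python3 - <<'E'
from h import *
deltas([436,-27,55]);
c=capture("wrist");save(c,"w24.png",(150,110,380,260),3.4)
E
```

```text
time: 29.68
ee_pos: [437.4, -27.9, 69.4]
tool_rot: [0.714, -0.699, -0.025, -0.034]
wrist_force: [-0.2, 0.3, -0.2]
gripper_width: 0.5
t 29.68 pos [437.4 -27.9  69.4] W 0.5 F [-0.2  0.3 -0.2]
tool xaxis ang -0.0143 tilt [ 0.083 -0.996  0.021]  d tx,ty,tz [-2.6 14.2  0.6]
```

View pics/w24.png

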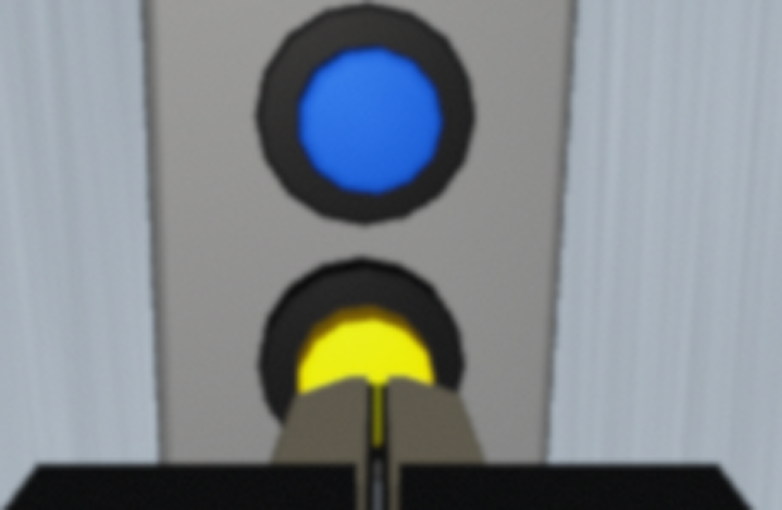

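```bash
python3 -m handwheel '[{"tx":-3,"ty":8,"tz":0.5,"yaw":0,"grip":1},{"tx":-1,"ty":7,"tz":0,"yaw":0,"grip":1}]' ;  python3 -m handwheel '[{"tx":0,"ty":3,"tz":0,"yaw":0,"grip":1}]'; python3 -m handwheel '[{"tx":0,"ty":3,"tz":0,"yaw":0,"grip":1}]'; python3 -m handwheel '[{"tx":0,"ty":2.5,"tz":0,"yaw":0,"grip":1}]'
```

```text
time: 29.98
ee_pos: [436.2, -22.5, 53.5]
tool_rot: [0.715, -0.698, -0.027, -0.033]
wrist_force: [0.7, -0.3, 0.0]
gripper_width: 0.1
time: 30.1
ee_pos: [436.6, -21.0, 49.9]
tool_rot: [0.715, -0.698, -0.027, -0.032]
wrist_force: [-0.4, -2.1, 3.4]
gripper_width: 0.4
time: 30.22
ee_pos: [436.9, -19.9, 46.5]
tool_rot: [0.715, -0.698, -0.027, -0.031]
wrist_force: [-0.9, -4.1, 11.4]
gripper_width: 0.6
time: 30.35
ee_pos: [437.0, -19.7, 44.9]
tool_rot: [0.714, -0.699, -0.028, -0.031]
wrist_force: [-13.2, -7.1, 78.2]
gripper_width: 0.8
```

```bash
python3 -m handwheel '[{"tx":0,"ty":-8,"tz":0,"yaw":0,"grip":1},{"tx":0,"ty":-15,"tz":0,"yaw":0,"grip":1},{"tx":0,"ty":0,"tz":46,"yaw":0,"grip":1},{"tx":0,"ty":0,"tz":0,"yaw":0,"grip":1}]'
python3 - <<'E'
from h import *
deltas([437,25.4,55]);
c=capture("wrist");save(c,"w25.png",(150,110,380,260),3.4)
E
```

```text
time: 30.85
ee_pos: [436.6, 31.0, 69.1]
tool_rot: [0.715, -0.698, -0.03, -0.031]
wrist_force: [-0.1, -0.8, -0.8]
gripper_width: 0.6
t 30.85 pos [436.6  31.   69.1] W 0.6 F [-0.1 -0.8 -0.8]
tool xaxis ang -0.0022 tilt [ 0.086 -0.996  0.023]  d tx,ty,tz [-0.8 13.9 -5.9]
```

View pics/w25.png

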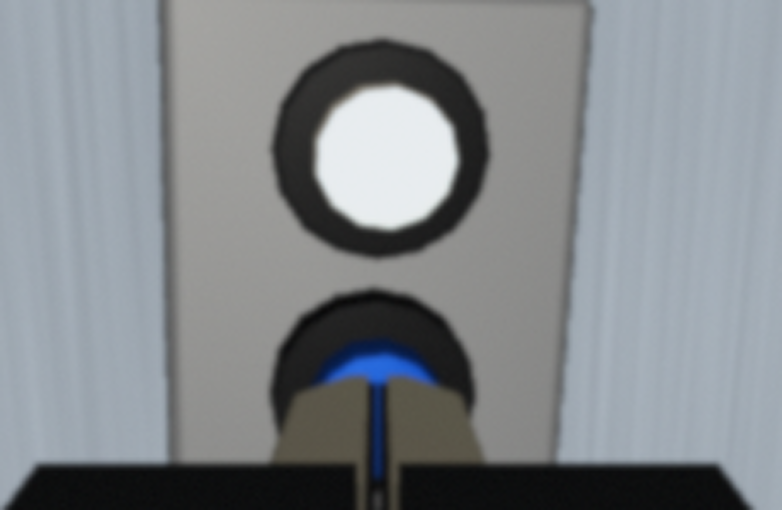

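```bash
python3 -m handwheel '[{"tx":-1,"ty":8,"tz":-7,"yaw":0,"grip":1},{"tx":-1,"ty":7,"tz":-1,"yaw":0,"grip":1}]' ;  python3 -m handwheel '[{"tx":0,"ty":3,"tz":0,"yaw":0,"grip":1}]'; python3 -m handwheel '[{"tx":0,"ty":3,"tz":0,"yaw":0,"grip":1}]'
```

```text
time: 31.15
ee_pos: [435.3, 21.7, 52.9]
tool_rot: [0.714, -0.699, -0.03, -0.03]
wrist_force: [-0.1, -0.2, -0.1]
gripper_width: 0.5
time: 31.28
ee_pos: [435.2, 21.9, 49.3]
tool_rot: [0.713, -0.699, -0.03, -0.029]
wrist_force: [-0.8, -1.5, 3.3]
gripper_width: 0.6
time: 31.4
ee_pos: [435.2, 21.8, 46.0]
tool_rot: [0.713, -0.7, -0.03, -0.029]
wrist_force: [-4.7, -2.9, 30.7]
gripper_width: 0.6
```

```bash
python3 -m handwheel '[{"tx":0,"ty":0,"tz":0,"yaw":0,"grip":1}]'; python3 -m handwheel '[{"tx":0,"ty":-8,"tz":0,"yaw":0,"grip":1},{"tx":0,"ty":-40,"tz":0,"yaw":0,"grip":0.5},{"tx":0,"ty":-60,"tz":0,"yaw":0,"grip":0},{"tx":0,"ty":-60,"tz":0,"yaw":0,"grip":0},{"tx":0,"ty":0,"tz":0,"yaw":0,"grip":0},{"tx":0,"ty":0,"tz":0,"yaw":0,"grip":0}]'
python3 - <<'E'
from h import *
deltas([645,121,150]);
c=capture("wrist");save(c,"w26.png",None,1.56)
a=capture("scene");save(a,"s4.png",(180,140,380,310),4)
a=capture("side");save(a,"d4.png",(170,120,345,340),2.7)
E
```

```text
time: 31.52
ee_pos: [435.2, 21.8, 46.2]
tool_rot: [0.713, -0.7, -0.03, -0.029]
wrist_force: [-1.9, -1.1, 19.1]
gripper_width: 0.4
time: 32.28
ee_pos: [420.5, 19.8, 213.8]
tool_rot: [0.712, -0.701, -0.029, -0.025]
wrist_force: [-1.2, -0.1, -0.2]
gripper_width: 45.7
t 32.27 pos [420.5  19.8 213.8] W 45.7 F [-1.2 -0.1 -0.2]
tool xaxis ang 0.0055 tilt [ 0.077 -0.997  0.016]  d tx,ty,tz [219.5  82.7  98.6]
```

View pics/s4.png

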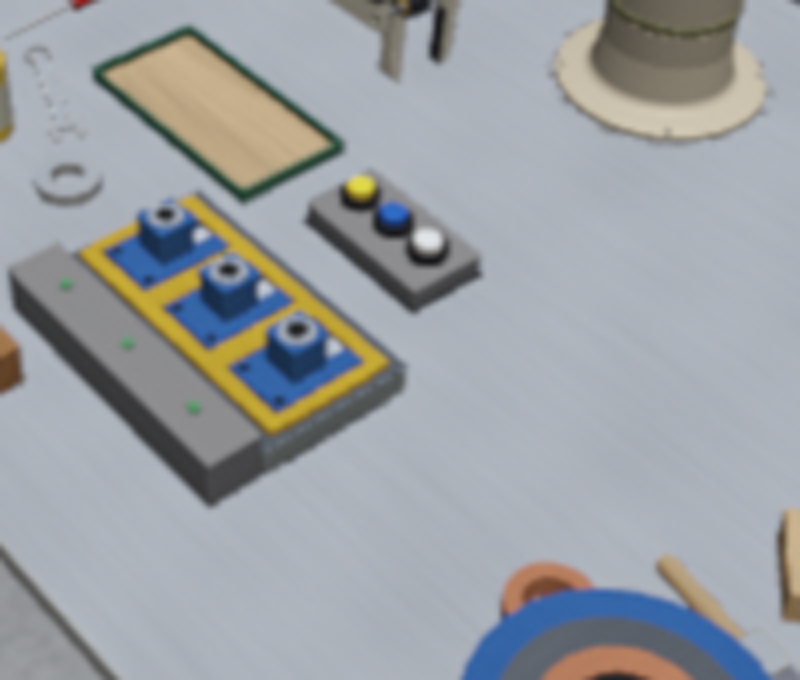

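View pics/d4.png

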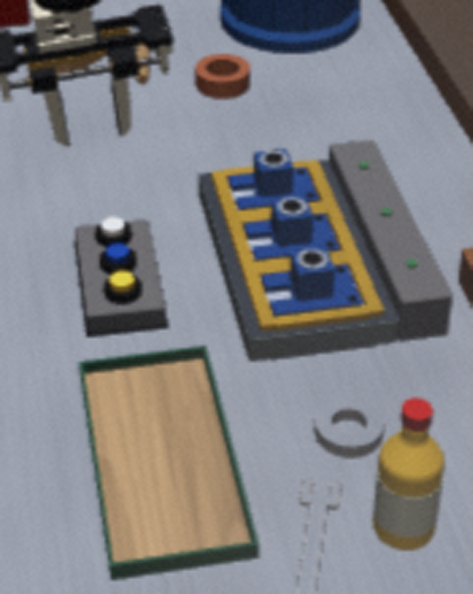

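View pics/w26.png

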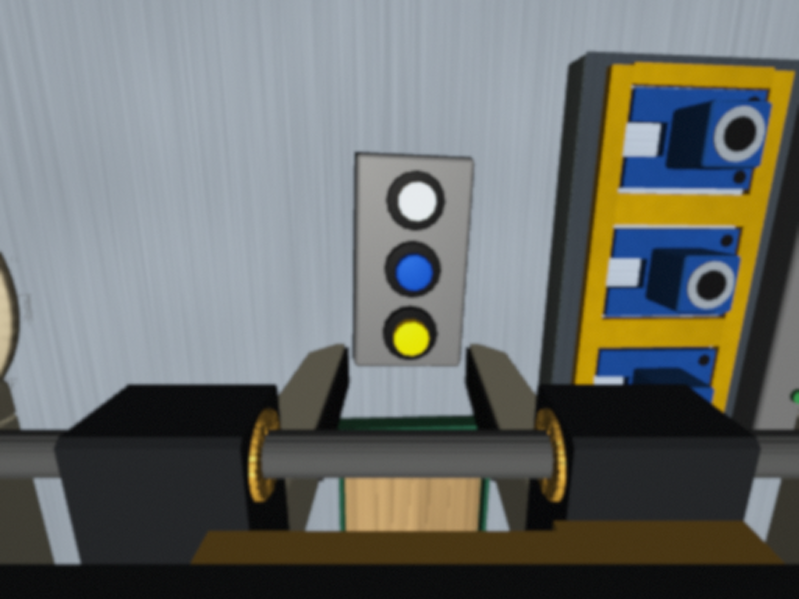

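```bash
python3 -m handwheel '[{"tx":55,"ty":0,"tz":-22,"yaw":0,"grip":0},{"tx":55,"ty":0,"tz":-22,"yaw":0,"grip":0},{"tx":55,"ty":5,"tz":-24,"yaw":0,"grip":0},{"tx":50,"ty":15,"tz":-22,"yaw":0.012,"grip":0},{"tx":0,"ty":0,"tz":0,"yaw":0,"grip":0},{"tx":0,"ty":0,"tz":0,"yaw":0,"grip":0}]'
python3 - <<'E'
from h import *
a=capture("scene");b=capture("side")
print("bottle top",tri([a,b],[(172,143.5),(324,272)])[0].round(0))
c=capture("wrist");save(c,"w27.png",None,1)
f=fitcap(c,(643.8,-78.6,-.007),35);print(np.round(f,3))
deltas([f[0],f[1],52])
E
```

```text
time: 33.17
ee_pos: [640.8, -63.7, 196.4]
tool_rot: [0.713, -0.701, -0.025, -0.019]
wrist_force: [-0.2, 0.5, 0.2]
gripper_width: 92.8
bottle top [ 656. -394.  156.]
[ 6.41701e+02 -7.88260e+01 -2.10000e-02  1.11253e+02  4.67800e+03]
t 33.33 pos [640.7 -64.3 197.8] W 92.8 F [ 0.2 -0.5  0.5]
tool xaxis ang 0.0075 tilt [ 0.063 -0.998  0.015]  d tx,ty,tz [ -8.3 145.3 -16.8]
```

View pics/w27.png

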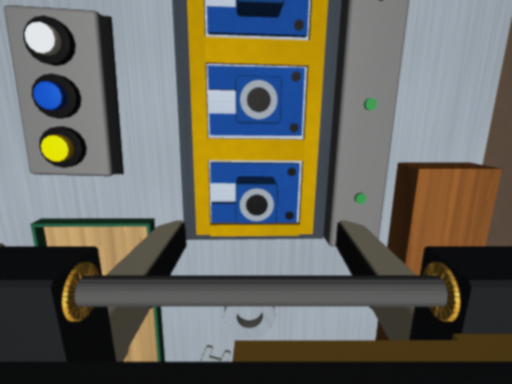

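```bash
python3 -m handwheel '[{"tx":-8,"ty":40,"tz":-16,"yaw":0.015,"grip":0},{"tx":0,"ty":40,"tz":0,"yaw":0,"grip":0.2},{"tx":0,"ty":30,"tz":0,"yaw":0,"grip":0.2},{"tx":0,"ty":0,"tz":0,"yaw":0,"grip":0.2}]'
python3 - <<'E'
from h import *
deltas([643,-78.8,52])
E
```

```text
time: 33.83
ee_pos: [638.7, -77.7, 88.2]
tool_rot: [0.712, -0.702, -0.022, -0.025]
wrist_force: [-0.6, 1.1, -0.5]
gripper_width: 74.8
t 33.83 pos [638.7 -77.7  88.2] W 74.8 F [-0.6  1.1 -0.5]
tool xaxis ang -0.0047 tilt [ 0.067 -0.998  0.014]  d tx,ty,tz [ 1.9 36.4 -1.6]
```

```bash
python3 -m handwheel '[{"tx":2,"ty":20,"tz":-1.5,"yaw":0.005,"grip":0.2},{"tx":0,"ty":14,"tz":0,"yaw":0,"grip":0.35},{"tx":0,"ty":1,"tz":0,"yaw":0,"grip":1},{"tx":0,"ty":0,"tz":0,"yaw":0,"grip":1},{"tx":0,"ty":0,"tz":0,"yaw":0,"grip":1},{"tx":0,"ty":0,"tz":0,"yaw":0,"grip":1}]'
python3 - <<'E'
from h import *
deltas([643,-78.8,52])
E
```

```text
time: 34.58
ee_pos: [644.5, -78.4, 55.2]
tool_rot: [0.711, -0.702, -0.022, -0.028]
wrist_force: [0.5, -0.1, -3.5]
gripper_width: 43.2
t 34.58 pos [644.5 -78.4  55.2] W 43.2 F [ 0.5 -0.1 -3.5]
tool xaxis ang -0.0097 tilt [ 0.071 -0.997  0.014]  d tx,ty,tz [-1.7  3.1 -0.4]
```

```bash
python3 -m handwheel '[{"tx":0,"ty":-15,"tz":0,"yaw":0,"grip":1},{"tx":0,"ty":-40,"tz":0,"yaw":0,"grip":1},{"tx":-40,"ty":-10,"tz":-45,"yaw":0.01,"grip":1},{"tx":-40,"ty":0,"tz":-45,"yaw":0,"grip":1},{"tx":-40,"ty":0,"tz":-45,"yaw":0,"grip":1},{"tx":-40,"ty":0,"tz":-45,"yaw":0,"grip":1},{"tx":-30,"ty":0,"tz":-45,"yaw":0,"grip":1},{"tx":0,"ty":0,"tz":-20,"yaw":0,"grip":1},{"tx":0,"ty":0,"tz":0,"yaw":0,"grip":1}]'
python3 - <<'E'
from h import *
deltas([442,-347,60])
c=capture("wrist");save(c,"w28.png",None,1.56)
E
```

```text
time: 35.7
ee_pos: [439.3, -328.5, 110.0]
tool_rot: [0.71, -0.703, -0.018, -0.032]
wrist_force: [0.0, 1.2, -4.9]
gripper_width: 41.7
t 35.7 pos [ 439.3 -328.5  110. ] W 41.7 F [ 0.   1.2 -4.9]
tool xaxis ang -0.02 tilt [ 0.072 -0.997  0.011]  d tx,ty,tz [ -0.6  49.9 -19. ]
```

View pics/w28.png

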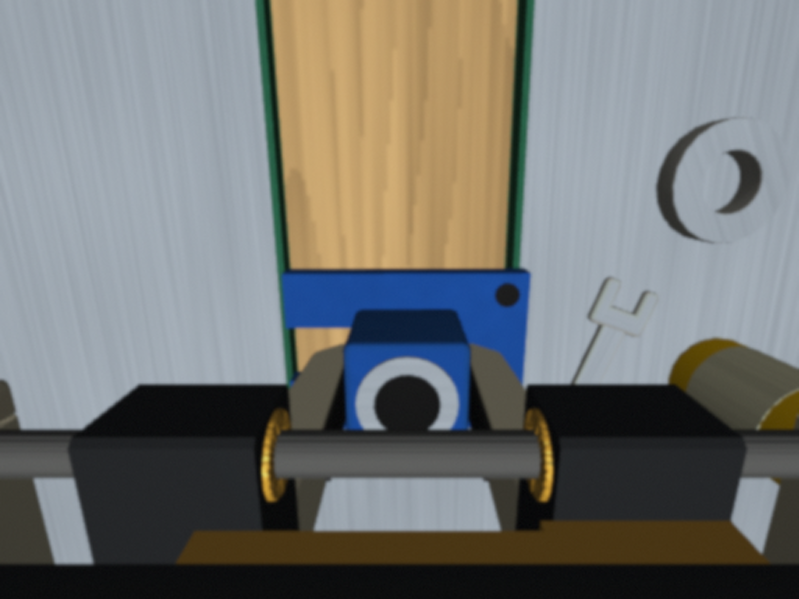

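Run:
```python
from h import *
c=capture("wrist");save(c,"w29.png",(150,0,380,190),3.4)
p=lambda u,v,z:back(c,(u/1.56-.3,v/1.56-.3,),z).round(1)
print(p(268,2,20),p(521,2,20),p(287,265,20),p(513,265,20)); print("capcorners",p(285,272,103),p(528,272,103))
```

```text
[ 379.  -170.3   20. ] [ 505.5 -169.8   20. ] [ 377.  -301.2   20. ] [ 506.9 -305.4   20. ]
capcorners [ 392.5 -289.   103. ] [ 487.5 -292.2  103. ]
```

View pics/w29.png

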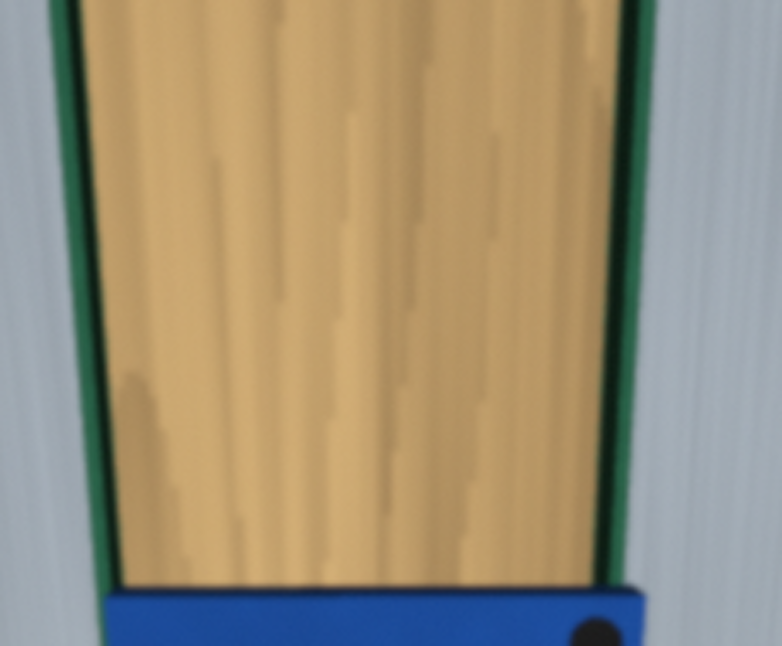

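```bash
python3 -m handwheel '[{"tx":0,"ty":0,"tz":-19,"yaw":0,"grip":1},{"tx":0,"ty":30,"tz":-1,"yaw":0,"grip":1},{"tx":0,"ty":25,"tz":-1,"yaw":0,"grip":1},{"tx":0,"ty":5,"tz":0,"yaw":0,"grip":1}]'
python3 - <<'E'
from h import *
deltas([441,-347,28])
c=capture("wrist");save(c,"w30.png",None,1.56)
E
```

```text
time: 36.3
ee_pos: [447.9, -341.4, 50.9]
tool_rot: [0.711, -0.703, -0.024, -0.029]
wrist_force: [0.5, -0.2, -5.7]
gripper_width: 41.7
t 36.3 pos [ 447.9 -341.4   50.9] W 41.7 F [ 0.5 -0.2 -5.7]
tool xaxis ang -0.0077 tilt [ 0.075 -0.997  0.012]  d tx,ty,tz [-8.5 22.3 -5.9]
```

View pics/w30.png

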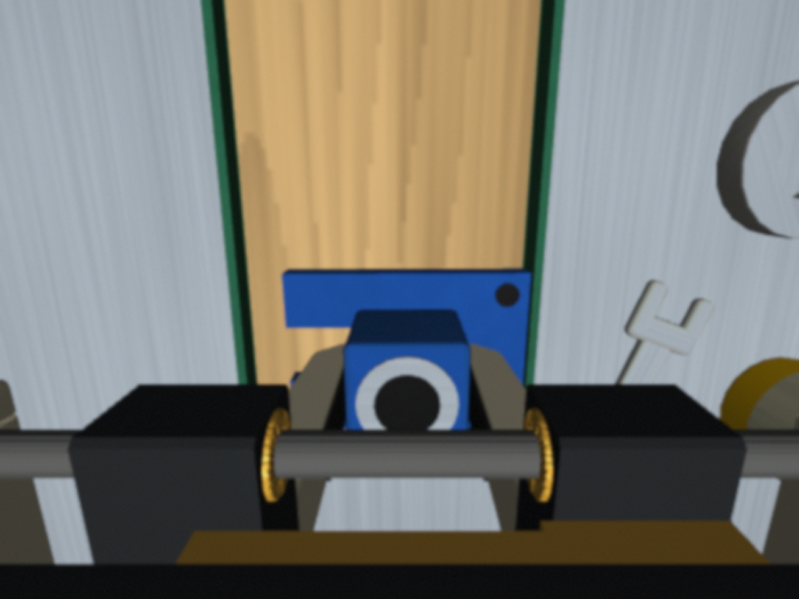

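```bash
python3 -m handwheel '[{"tx":-10,"ty":8,"tz":-6,"yaw":0.01,"grip":1},{"tx":-1,"ty":9,"tz":-1,"yaw":0,"grip":1},{"tx":-0.5,"ty":4,"tz":0,"yaw":0,"grip":1}]'
python3 - <<'E'
from h import *
deltas([441,-347,28])
c=capture("wrist");save(c,"w31.png",None,1.56)
E
```

```text
time: 36.72
ee_pos: [438.6, -348.1, 29.9]
tool_rot: [0.71, -0.703, -0.021, -0.033]
wrist_force: [-0.1, -0.3, -5.0]
gripper_width: 42.1
t 36.73 pos [ 438.6 -348.1   29.9] W 42.1 F [-0.1 -0.3 -5. ]
tool xaxis ang -0.017 tilt [ 0.077 -0.997  0.011]  d tx,ty,tz [2.2 2.1 1.1]
```

View pics/w31.png

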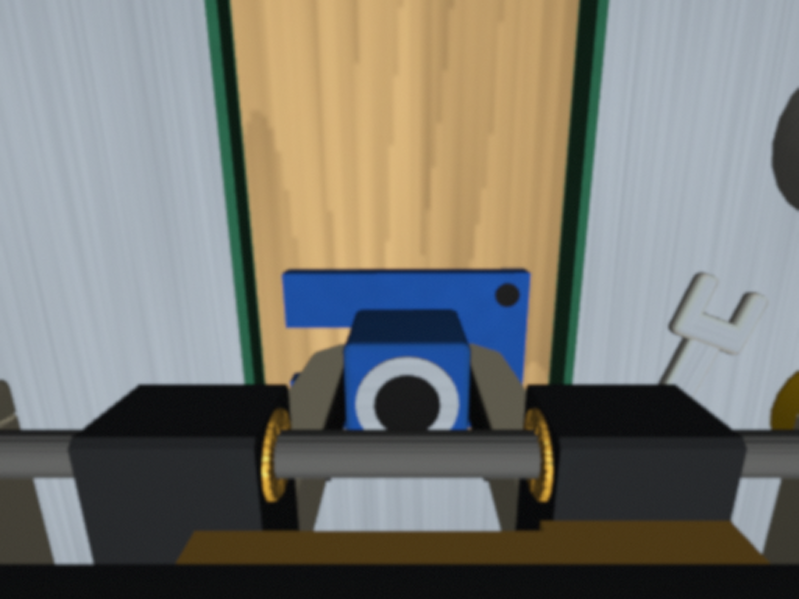

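```bash
python3 -m handwheel '[{"tx":0,"ty":4,"tz":0,"yaw":0,"grip":1},{"tx":0,"ty":2,"tz":0,"yaw":0,"grip":1}]'
```

```text
time: 37.02
ee_pos: [440.3, -348.0, 26.5]
tool_rot: [0.709, -0.704, -0.023, -0.033]
wrist_force: [-5.6, 1.7, 19.8]
gripper_width: 43.0
```

```bash
python3 -m handwheel '[{"tx":0,"ty":-1,"tz":0,"yaw":0,"grip":0.3},{"tx":0,"ty":0,"tz":0,"yaw":0,"grip":0.3},{"tx":0,"ty":-1,"tz":0,"yaw":0,"grip":0.3},{"tx":0,"ty":-20,"tz":0,"yaw":0,"grip":0.3},{"tx":0,"ty":-60,"tz":0,"yaw":0,"grip":0.3},{"tx":0,"ty":-60,"tz":0,"yaw":0,"grip":0.2},{"tx":10,"ty":-55,"tz":50,"yaw":0,"grip":0},{"tx":50,"ty":0,"tz":55,"yaw":0,"grip":0},{"tx":50,"ty":0,"tz":55,"yaw":0,"grip":0},{"tx":0,"ty":0,"tz":0,"yaw":0,"grip":0}]'
python3 - <<'E'
from h import *
deltas([644,21,150])
c=capture("wrist");save(c,"w32.png",None,1.56)
E
```

```text
time: 38.28
ee_pos: [525.6, -212.9, 229.2]
tool_rot: [0.709, -0.704, -0.023, -0.037]
wrist_force: [-0.7, -0.8, 0.6]
gripper_width: 92.9
t 38.27 pos [ 525.6 -212.9  229.2] W 92.9 F [-0.7 -0.8  0.6]
tool xaxis ang -0.0207 tilt [ 0.085 -0.996  0.009]  d tx,ty,tz [106.4  90.6 235.5]
```

View pics/w32.png

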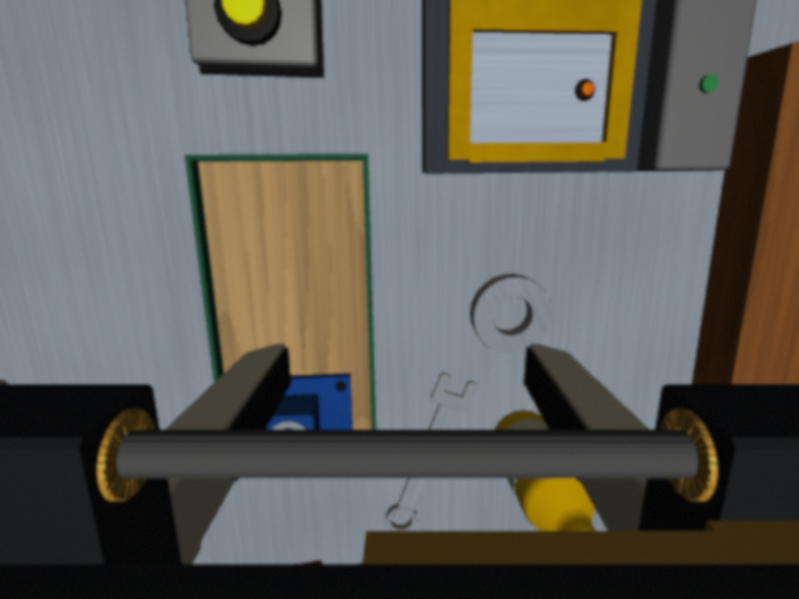

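```bash
python3 -m handwheel '[{"tx":25,"ty":0,"tz":52,"yaw":0,"grip":0},{"tx":25,"ty":0,"tz":52,"yaw":0,"grip":0},{"tx":25,"ty":5,"tz":52,"yaw":0,"grip":0},{"tx":25,"ty":15,"tz":50,"yaw":0,"grip":0},{"tx":5,"ty":20,"tz":22,"yaw":-0.01,"grip":0},{"tx":0,"ty":10,"tz":0,"yaw":0,"grip":0},{"tx":0,"ty":0,"tz":0,"yaw":0,"grip":0}]'
python3 - <<'E'
from h import *
c=capture("wrist");save(c,"w33.png",None,1)
f=fitcap(c,(644.4,21.5,-.007),35);print(np.round(f,3))
deltas([644,21.5,52])
E
```

```text
time: 39.2
ee_pos: [637.3, 0.1, 182.8]
tool_rot: [0.707, -0.706, -0.015, -0.038]
wrist_force: [0.9, -0.4, 0.7]
gripper_width: 93.0
[ 6.43237e+02  2.16280e+01 -2.00000e-03  9.16650e+01  5.42200e+03]
t 39.25 pos [6.375e+02 1.000e-01 1.833e+02] W 93.0 F [ 0.5 -1.  -0.1]
tool xaxis ang -0.0324 tilt [ 0.075 -0.997  0.002]  d tx,ty,tz [ -4.1 131.4  21.4]
```

View pics/w33.png

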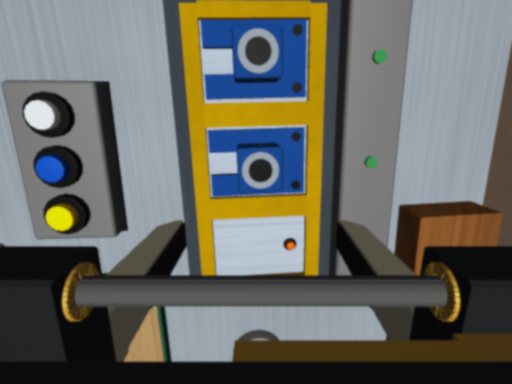

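```bash
python3 -m handwheel '[{"tx":-5,"ty":40,"tz":21,"yaw":-0.025,"grip":0},{"tx":0,"ty":40,"tz":0,"yaw":0,"grip":0.2},{"tx":0,"ty":20,"tz":0,"yaw":0,"grip":0.2},{"tx":0,"ty":0,"tz":0,"yaw":0,"grip":0.2}]'
python3 - <<'E'
from h import *
deltas([643.7,21.5,52])
E
```

```text
time: 39.75
ee_pos: [642.4, 13.4, 84.3]
tool_rot: [-0.705, 0.708, 0.022, 0.034]
wrist_force: [-0.1, -0.3, 0.3]
gripper_width: 74.4
t 39.75 pos [642.4  13.4  84.3] W 74.4 F [-0.1 -0.3  0.3]
tool xaxis ang -0.0171 tilt [ 0.08  -0.997 -0.002]  d tx,ty,tz [-1.4 32.2  8.2]
```

```bash
python3 -m handwheel '[{"tx":-1,"ty":12,"tz":8.5,"yaw":-0.01,"grip":0.2},{"tx":-1,"ty":18,"tz":1,"yaw":0,"grip":0.3},{"tx":0,"ty":2,"tz":0,"yaw":0,"grip":0.5},{"tx":0,"ty":0,"tz":0,"yaw":0,"grip":1},{"tx":0,"ty":0,"tz":0,"yaw":0,"grip":1},{"tx":0,"ty":0,"tz":0,"yaw":0,"grip":1},{"tx":0,"ty":0,"tz":0,"yaw":0,"grip":1}]'
python3 - <<'E'
from h import *
deltas([643.7,21.5,52])
E
```

```text
time: 40.62
ee_pos: [644.9, 23.0, 53.6]
tool_rot: [-0.705, 0.708, 0.027, 0.033]
wrist_force: [1.0, 1.0, -3.6]
gripper_width: 43.6
t 40.62 pos [644.9  23.   53.6] W 43.6 F [ 1.   1.  -3.6]
tool xaxis ang -0.0078 tilt [ 0.084 -0.996 -0.003]  d tx,ty,tz [-1.3  1.5 -1.5]
```

```bash
python3 -m handwheel '[{"tx":0,"ty":-15,"tz":0,"yaw":0,"grip":1},{"tx":0,"ty":-45,"tz":0,"yaw":0,"grip":1},{"tx":-20,"ty":-10,"tz":-50,"yaw":0.01,"grip":1},{"tx":-40,"ty":0,"tz":-48,"yaw":0,"grip":1},{"tx":-40,"ty":0,"tz":-48,"yaw":0,"grip":1},{"tx":-40,"ty":0,"tz":-48,"yaw":0,"grip":1},{"tx":-40,"ty":0,"tz":-48,"yaw":0,"grip":1},{"tx":-15,"ty":0,"tz":-22,"yaw":0,"grip":1},{"tx":0,"ty":0,"tz":0,"yaw":0,"grip":1}]'
python3 - <<'E'
from h import *
deltas([442,-259,30])
c=capture("wrist");save(c,"w34.png",None,1.56)
E
```

```text
time: 41.75
ee_pos: [435.0, -241.9, 114.2]
tool_rot: [-0.704, 0.709, 0.022, 0.036]
wrist_force: [0.0, 0.6, -4.4]
gripper_width: 41.5
t 41.75 pos [ 435.  -241.9  114.2] W 41.5 F [ 0.   0.6 -4.4]
tool xaxis ang -0.0186 tilt [ 0.082 -0.997 -0.005]  d tx,ty,tz [  0.4  84.6 -16.5]
```

View pics/w34.png

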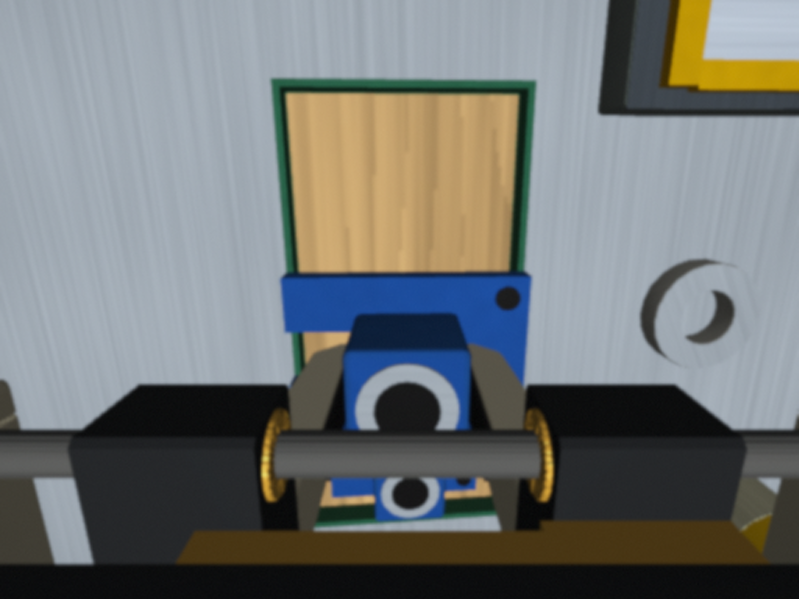

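```bash
python3 - <<'E'
from h import *
c=capture("wrist")
p=lambda u,v,z:back(c,(u/1.56-.3,v/1.56-.3,),z).round(1)
print(p(284,91,20),p(524,91,20),p(291,265,20),p(518,265,20),"far",p(330,526,20),p(490,517,20),"far boss",p(409,492,57))
E
python3 -m handwheel '[{"tx":0,"ty":10,"tz":-16,"yaw":0,"grip":1},{"tx":-4,"ty":25,"tz":-1,"yaw":0,"grip":1},{"tx":-3,"ty":15,"tz":-1,"yaw":0,"grip":1},{"tx":0,"ty":0,"tz":0,"yaw":0,"grip":1}]'
python3 - <<'E'
from h import *
deltas([442,-259,30])
c=capture("wrist");save(c,"w35.png",None,1.56)
E
```

```text
[ 380.7 -125.4   20. ] [ 507.9 -126.    20. ] [ 376.4 -217.    20. ] [ 509.3 -221.5   20. ] far [ 387.  -398.6   20. ] [ 498.2 -401.3   20. ] far boss [ 438.8 -345.8   57. ]
time: 42.35
ee_pos: [438.4, -258.0, 62.4]
tool_rot: [-0.704, 0.708, 0.027, 0.034]
wrist_force: [-0.4, 0.1, -4.8]
gripper_width: 41.9
t 42.35 pos [ 438.4 -258.    62.4] W 41.9 F [-0.4  0.1 -4.8]
tool xaxis ang -0.0094 tilt [ 0.087 -0.996 -0.005]  d tx,ty,tz [ 0.8 32.6 -0.8]
```

View pics/w35.png

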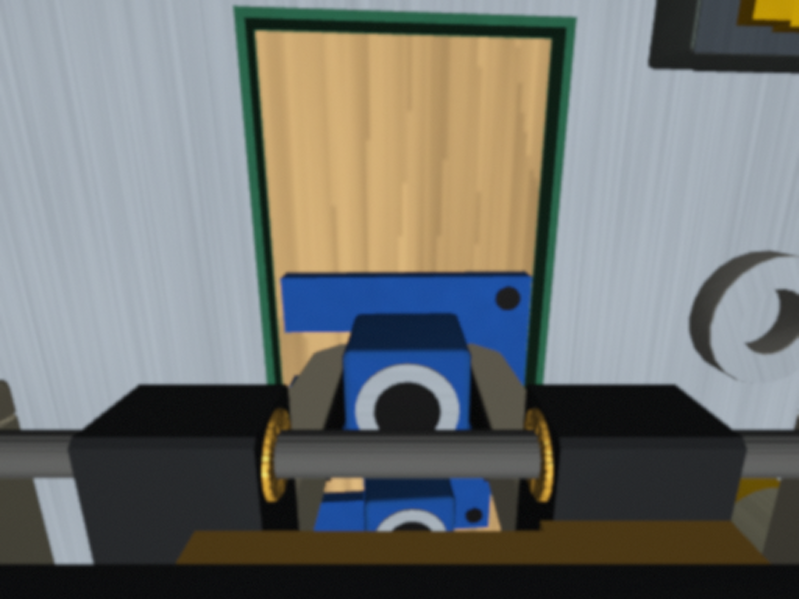

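```bash
python3 -m handwheel '[{"tx":-1,"ty":15,"tz":-3,"yaw":0.008,"grip":1},{"tx":-1,"ty":13,"tz":0,"yaw":0,"grip":1},{"tx":0,"ty":3,"tz":0,"yaw":0,"grip":1}]'; python3 -m handwheel '[{"tx":0,"ty":3,"tz":0,"yaw":0,"grip":1}]'
```

```text
time: 42.78
ee_pos: [442.5, -261.3, 32.8]
tool_rot: [-0.704, 0.709, 0.027, 0.038]
wrist_force: [0.8, -0.3, -4.7]
gripper_width: 42.0
time: 42.9
ee_pos: [443.4, -261.3, 30.2]
tool_rot: [-0.704, 0.709, 0.027, 0.038]
wrist_force: [-1.0, -0.3, -5.2]
gripper_width: 41.7
```

```bash
python3 -m handwheel '[{"tx":-1,"ty":3,"tz":0,"yaw":0,"grip":1}]'; python3 -m handwheel '[{"tx":-1,"ty":2,"tz":0,"yaw":0,"grip":1}]'
```

```text
time: 43.02
ee_pos: [443.7, -261.2, 27.9]
tool_rot: [-0.704, 0.709, 0.028, 0.039]
wrist_force: [0.4, 1.7, 22.1]
gripper_width: 42.0
time: 43.15
ee_pos: [444.1, -261.3, 27.3]
tool_rot: [-0.703, 0.709, 0.03, 0.039]
wrist_force: [-1.9, 2.0, 22.1]
gripper_width: 42.2
```

```bash
python3 -m handwheel '[{"tx":0,"ty":-1,"tz":0,"yaw":0,"grip":0.3},{"tx":0,"ty":0,"tz":0,"yaw":0,"grip":0.3},{"tx":0,"ty":-1,"tz":0,"yaw":0,"grip":0.3},{"tx":0,"ty":-20,"tz":0,"yaw":0,"grip":0.3},{"tx":0,"ty":-60,"tz":0,"yaw":0,"grip":0.3},{"tx":0,"ty":-60,"tz":0,"yaw":0,"grip":0.2},{"tx":20,"ty":-45,"tz":50,"yaw":0,"grip":0},{"tx":35,"ty":0,"tz":55,"yaw":0,"grip":0},{"tx":35,"ty":0,"tz":55,"yaw":0,"grip":0},{"tx":35,"ty":0,"tz":55,"yaw":0,"grip":0}]'; python3 -m handwheel '[{"tx":35,"ty":0,"tz":52,"yaw":0,"grip":0},{"tx":35,"ty":10,"tz":52,"yaw":0,"grip":0},{"tx":25,"ty":10,"tz":40,"yaw":-0.01,"grip":0},{"tx":0,"ty":0,"tz":0,"yaw":0,"grip":0},{"tx":0,"ty":0,"tz":0,"yaw":0,"grip":0}]'
python3 - <<'E'
from h import *
c=capture("wrist");save(c,"w36.png",None,1)
f=fitcap(c,(645,121.5,-.007),35);print(np.round(f,3))
deltas([645,121.5,52])
c=capture("side");save(c,"d5.png",(170,120,345,340),3)
E
```

```text
time: 44.4
ee_pos: [549.9, -59.3, 224.8]
tool_rot: [-0.703, 0.71, 0.024, 0.045]
wrist_force: [0.3, -1.3, 0.7]
gripper_width: 93.1
time: 45.02
ee_pos: [651.5, 87.4, 212.5]
tool_rot: [-0.703, 0.709, 0.029, 0.04]
wrist_force: [-0.2, -0.2, 0.4]
gripper_width: 93.1
[ 6.44711e+02  1.22310e+02 -9.00000e-03  9.31180e+01  4.70400e+03]
t 45.08 pos [651.5  87.4 212.7] W 92.6 F [-0.3  0.4  0.1]
tool xaxis ang -0.015 tilt [ 0.097 -0.995 -0.007]  d tx,ty,tz [-22.6 159.   35.2]
```

View pics/w36.png

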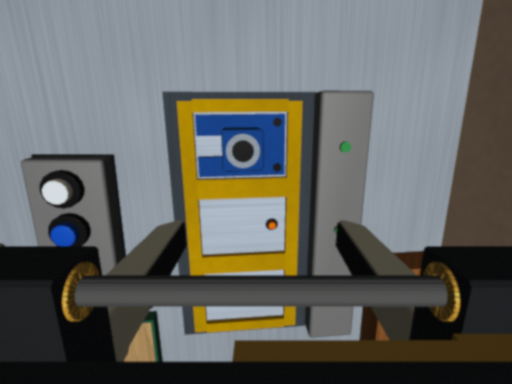

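View pics/d5.png

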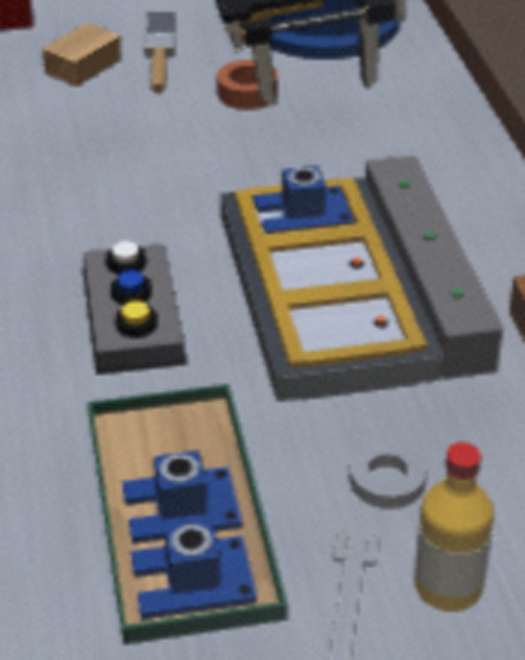

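```bash
python3 -m handwheel '[{"tx":-22,"ty":40,"tz":35,"yaw":0,"grip":0},{"tx":-1,"ty":45,"tz":0,"yaw":-0.005,"grip":0.2},{"tx":0,"ty":30,"tz":0,"yaw":0,"grip":0.2},{"tx":0,"ty":0,"tz":0,"yaw":0,"grip":0.25}]'
python3 - <<'E'
from h import *
deltas([644,121.5,53])
E
```

```text
time: 45.62
ee_pos: [640.7, 114.5, 95.6]
tool_rot: [-0.702, 0.71, 0.028, 0.043]
wrist_force: [0.0, -0.3, 0.1]
gripper_width: 70.9
t 45.62 pos [640.7 114.5  95.6] W 70.9 F [ 0.  -0.3  0.1]
tool xaxis ang -0.0197 tilt [ 0.101 -0.995 -0.01 ]  d tx,ty,tz [-1.1 42.7  7.5]
```

```bash
python3 -m handwheel '[{"tx":-1,"ty":20,"tz":7.5,"yaw":-0.013,"grip":0.25},{"tx":-1,"ty":18,"tz":1,"yaw":0,"grip":0.35},{"tx":-1,"ty":4,"tz":0,"yaw":0,"grip":0.5},{"tx":0,"ty":0,"tz":0,"yaw":0,"grip":1},{"tx":0,"ty":0,"tz":0,"yaw":0,"grip":1},{"tx":0,"ty":0,"tz":0,"yaw":0,"grip":1},{"tx":0,"ty":0,"tz":0,"yaw":0,"grip":1}]'
python3 - <<'E'
from h import *
deltas([644,121.5,53])
E
```

```text
time: 46.5
ee_pos: [644.7, 121.8, 54.9]
tool_rot: [-0.702, 0.71, 0.034, 0.041]
wrist_force: [1.4, -0.3, -3.3]
gripper_width: 43.8
t 46.5 pos [644.7 121.8  54.9] W 43.8 F [ 1.4 -0.3 -3.3]
tool xaxis ang -0.009 tilt [ 0.106 -0.994 -0.01 ]  d tx,ty,tz [-0.9  1.8 -0.3]
```

```bash
python3 -m handwheel '[{"tx":0,"ty":-15,"tz":0,"yaw":0,"grip":1},{"tx":0,"ty":-50,"tz":0,"yaw":0,"grip":1},{"tx":-10,"ty":-20,"tz":-50,"yaw":0.01,"grip":1},{"tx":-25,"ty":0,"tz":-50,"yaw":0,"grip":1},{"tx":-35,"ty":0,"tz":-50,"yaw":0,"grip":1},{"tx":-45,"ty":0,"tz":-50,"yaw":0,"grip":1},{"tx":-45,"ty":0,"tz":-50,"yaw":0,"grip":1},{"tx":-30,"ty":0,"tz":-30,"yaw":0,"grip":1},{"tx":0,"ty":0,"tz":0,"yaw":0,"grip":1}]'
python3 - <<'E'
from h import *
deltas([442,-174,33])
c=capture("wrist");save(c,"w37.png",None,1.56)
E
```

```text
time: 47.62
ee_pos: [440.0, -151.5, 129.2]
tool_rot: [-0.701, 0.711, 0.029, 0.042]
wrist_force: [1.0, 0.9, -3.8]
gripper_width: 42.2
t 47.62 pos [ 440.  -151.5  129.2] W 42.2 F [ 1.   0.9 -3.8]
tool xaxis ang -0.0176 tilt [ 0.101 -0.995 -0.014]  d tx,ty,tz [ -7.4  96.2 -21.2]
```

View pics/w37.png

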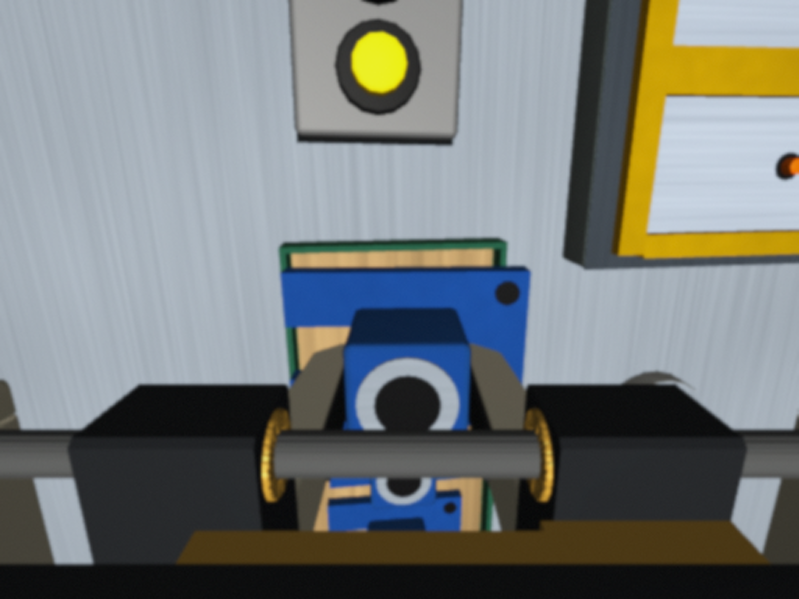

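```bash
python3 -m handwheel '[{"tx":-5,"ty":15,"tz":-21,"yaw":0,"grip":1},{"tx":-3,"ty":30,"tz":-1,"yaw":0,"grip":1},{"tx":-2,"ty":15,"tz":-1,"yaw":0,"grip":1},{"tx":0,"ty":0,"tz":0,"yaw":0,"grip":1}]'
python3 - <<'E'
from h import *
deltas([442,-174,33])
c=capture("wrist");save(c,"w38.png",None,1.56)
E
```

```text
time: 48.18
ee_pos: [443.8, -171.9, 70.5]
tool_rot: [-0.701, 0.711, 0.035, 0.044]
wrist_force: [0.1, -0.1, -4.2]
gripper_width: 41.9
t 48.17 pos [ 443.8 -171.9   70.5] W 41.9 F [ 0.1 -0.1 -4.2]
tool xaxis ang -0.012 tilt [ 0.111 -0.994 -0.013]  d tx,ty,tz [-5.9 37.1 -1.7]
```

View pics/w38.png

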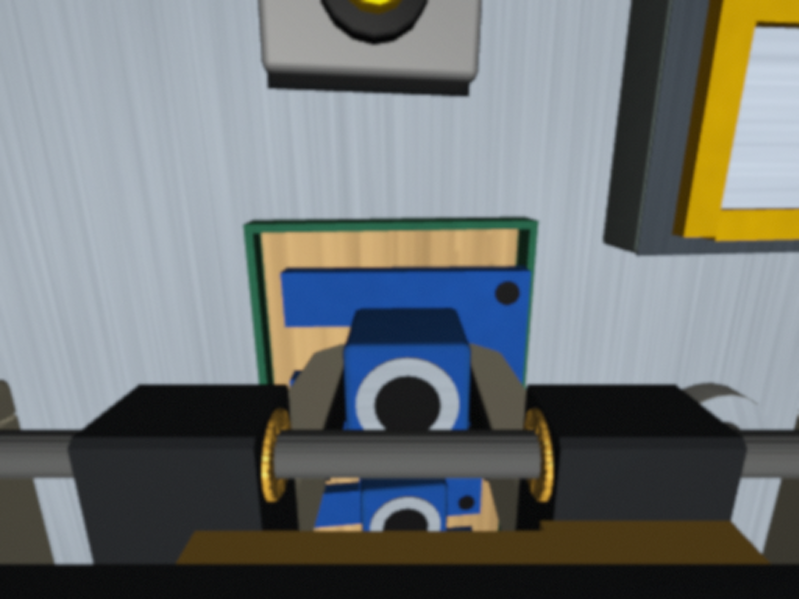

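```bash
python3 -m handwheel '[{"tx":-6,"ty":16,"tz":-2,"yaw":0,"grip":1},{"tx":-2,"ty":14,"tz":-1,"yaw":0.005,"grip":1},{"tx":-1,"ty":6,"tz":0,"yaw":0,"grip":1}]'; python3 -m handwheel '[{"tx":-1,"ty":3,"tz":0,"yaw":0,"grip":1}]'
```

```text
time: 48.6
ee_pos: [443.7, -174.1, 36.6]
tool_rot: [-0.701, 0.711, 0.037, 0.048]
wrist_force: [0.4, -0.1, -5.1]
gripper_width: 42.2
time: 48.72
ee_pos: [444.4, -173.6, 34.1]
tool_rot: [-0.701, 0.711, 0.038, 0.048]
wrist_force: [-0.3, 0.1, -5.1]
gripper_width: 42.0
```

```bash
python3 -m handwheel '[{"tx":-2,"ty":3,"tz":0,"yaw":0,"grip":1}]'; python3 -m handwheel '[{"tx":-1,"ty":3,"tz":0,"yaw":0,"grip":1}]'
```

```text
time: 48.85
ee_pos: [444.5, -173.1, 31.7]
tool_rot: [-0.7, 0.711, 0.039, 0.049]
wrist_force: [0.1, -0.4, -5.0]
gripper_width: 41.7
time: 48.98
ee_pos: [445.1, -172.9, 30.0]
tool_rot: [-0.7, 0.711, 0.041, 0.05]
wrist_force: [-4.7, 0.4, 18.8]
gripper_width: 42.1
```

```bash
python3 -m handwheel '[{"tx":0,"ty":-1,"tz":0,"yaw":0,"grip":0.3},{"tx":0,"ty":0,"tz":0,"yaw":0,"grip":0.3},{"tx":0,"ty":-1,"tz":0,"yaw":0,"grip":0.3},{"tx":0,"ty":-20,"tz":0,"yaw":0,"grip":0.3},{"tx":0,"ty":-60,"tz":0,"yaw":0,"grip":0.3},{"tx":0,"ty":-60,"tz":0,"yaw":0,"grip":0.3},{"tx":5,"ty":0,"tz":0,"yaw":0,"grip":1},{"tx":0,"ty":0,"tz":0,"yaw":0,"grip":1}]'
python3 - <<'E'
from h import *
deltas([438,77,110])
c=capture("wrist");save(c,"w39.png",None,1.56)
c=capture("side");save(c,"d6.png",(170,120,345,340),3)
E
```

```text
time: 49.98
ee_pos: [439.7, -172.9, 159.1]
tool_rot: [-0.697, 0.714, 0.044, 0.055]
wrist_force: [0.3, -0.0, -0.4]
gripper_width: 49.5
t 49.98 pos [ 439.7 -172.9  159.1] W 49.5 F [ 0.3 -0.  -0.4]
tool xaxis ang -0.014 tilt [ 0.14  -0.99  -0.022]  d tx,ty,tz [-12.   42.3 250.9]
```

View pics/w39.png

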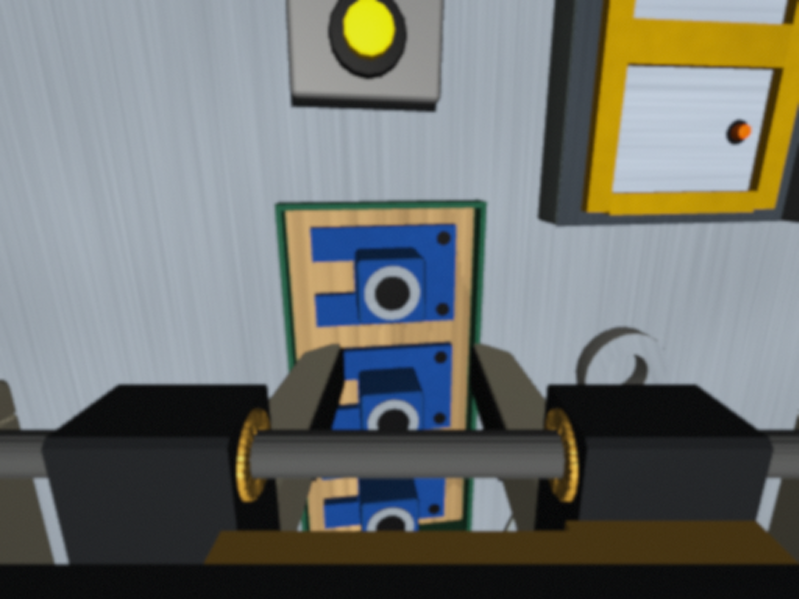

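View pics/d6.png

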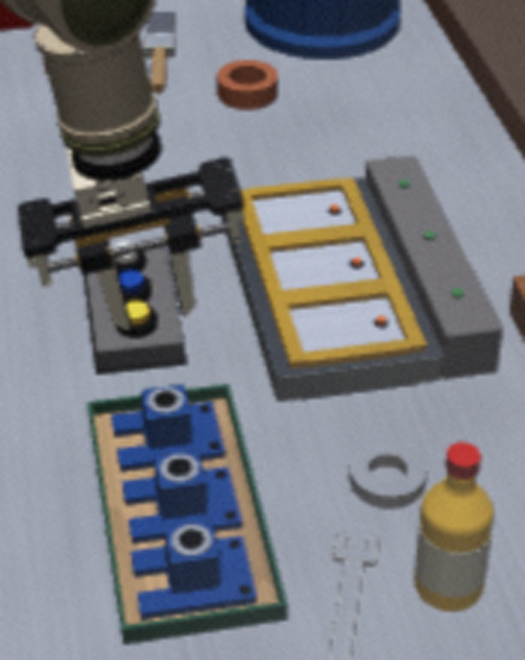

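```bash
python3 -m handwheel '[{"tx":0,"ty":0,"tz":52,"yaw":0,"grip":1},{"tx":-2,"ty":5,"tz":52,"yaw":0,"grip":1},{"tx":-3,"ty":10,"tz":52,"yaw":0,"grip":1},{"tx":-3,"ty":10,"tz":52,"yaw":0,"grip":1},{"tx":-3,"ty":10,"tz":40,"yaw":0,"grip":1},{"tx":0,"ty":0,"tz":0,"yaw":0,"grip":1}]'
python3 - <<'E'
from h import *
deltas([438,77,70]);print(state()["q"].round(2))
c=capture("wrist");save(c,"w40.png",None,1.56)
E
```

```text
time: 50.82
ee_pos: [434.8, 84.8, 108.7]
tool_rot: [-0.698, 0.714, 0.042, 0.048]
wrist_force: [-0.8, -0.6, 0.3]
gripper_width: 0.7
t 50.83 pos [434.8  84.8 108.7] W 0.7 F [-0.8 -0.6  0.3]
tool xaxis ang -0.0068 tilt [ 0.128 -0.992 -0.022]  d tx,ty,tz [-1.7 39.  -6.9]
[ 0.    0.47 -0.51  2.4   0.97  0.37 -1.37]
```

View pics/w40.png

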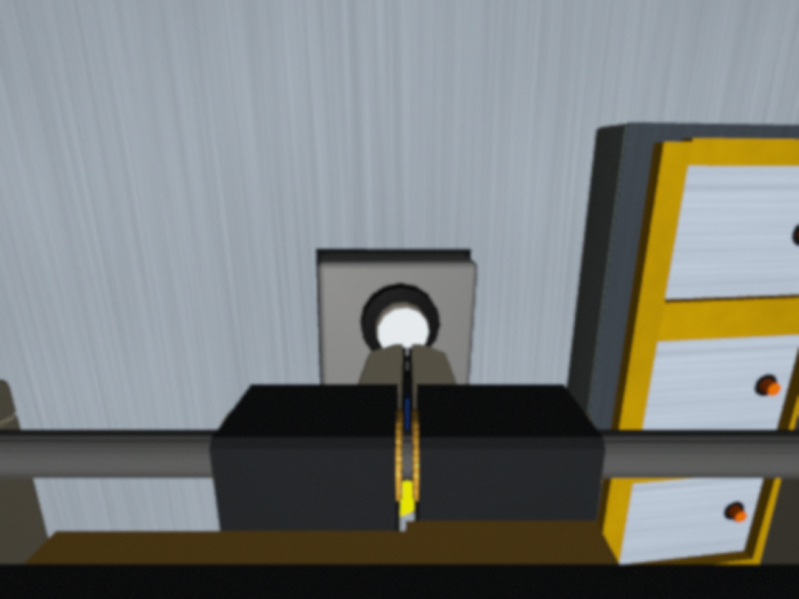

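```bash
python3 -m handwheel '[{"tx":-2,"ty":20,"tz":-7,"yaw":0,"grip":1},{"tx":-2,"ty":20,"tz":0,"yaw":0,"grip":1},{"tx":-1,"ty":6,"tz":0,"yaw":0,"grip":1},{"tx":0,"ty":0,"tz":0,"yaw":0,"grip":1}]'
python3 - <<'E'
from h import *
deltas([438,77,55])
c=capture("wrist");save(c,"w41.png",(150,110,380,260),3.4)
E
```

```text
time: 51.38
ee_pos: [433.9, 68.9, 60.2]
tool_rot: [-0.695, 0.716, 0.039, 0.048]
wrist_force: [0.5, 0.1, 0.3]
gripper_width: 0.6
t 51.38 pos [433.9  68.9  60.2] W 0.6 F [0.5 0.1 0.3]
tool xaxis ang -0.0121 tilt [ 0.123 -0.992 -0.029]  d tx,ty,tz [3.4 5.4 8.3]
```

View pics/w41.png

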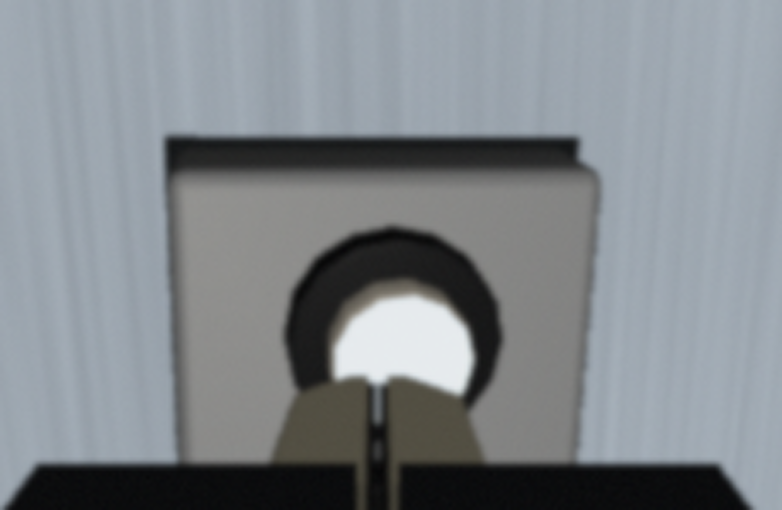

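```bash
python3 -m handwheel '[{"tx":6,"ty":1,"tz":8,"yaw":0,"grip":1},{"tx":0,"ty":4,"tz":0,"yaw":0,"grip":1}]'; python3 -m handwheel '[{"tx":0,"ty":3,"tz":0,"yaw":0,"grip":1}]';python3 -m handwheel '[{"tx":0,"ty":3,"tz":0,"yaw":0,"grip":1}]'
```

```text
time: 51.68
ee_pos: [441.1, 75.2, 56.6]
tool_rot: [-0.695, 0.716, 0.038, 0.05]
wrist_force: [0.1, -0.1, 0.1]
gripper_width: 0.9
time: 51.8
ee_pos: [441.6, 74.4, 53.9]
tool_rot: [-0.695, 0.716, 0.038, 0.05]
wrist_force: [-0.6, 0.1, -0.4]
gripper_width: 1.2
time: 51.92
ee_pos: [442.0, 74.1, 51.0]
tool_rot: [-0.695, 0.716, 0.037, 0.05]
wrist_force: [-1.2, 0.6, 2.5]
gripper_width: 0.6
```

```bash
python3 -m handwheel '[{"tx":0,"ty":3,"tz":0,"yaw":0,"grip":1}]'; python3 -m handwheel '[{"tx":0,"ty":2,"tz":0,"yaw":0,"grip":1}]'
```

```text
time: 52.05
ee_pos: [442.1, 74.1, 48.0]
tool_rot: [-0.695, 0.716, 0.037, 0.05]
wrist_force: [-3.4, 1.3, 5.0]
gripper_width: 0.7
time: 52.18
ee_pos: [442.0, 74.1, 46.2]
tool_rot: [-0.695, 0.716, 0.038, 0.05]
wrist_force: [-6.1, 1.1, 29.4]
gripper_width: 0.4
```

```bash
python3 -m handwheel '[{"tx":0,"ty":0,"tz":0,"yaw":0,"grip":1}]'; python3 -m handwheel '[{"tx":0,"ty":-10,"tz":0,"yaw":0,"grip":1},{"tx":0,"ty":-50,"tz":0,"yaw":0,"grip":1},{"tx":0,"ty":-60,"tz":0,"yaw":0,"grip":1},{"tx":0,"ty":-60,"tz":0,"yaw":0,"grip":1},{"tx":0,"ty":0,"tz":0,"yaw":0,"grip":1},{"tx":0,"ty":0,"tz":0,"yaw":0,"grip":1},{"tx":0,"ty":0,"tz":0,"yaw":0,"grip":1},{"tx":0,"ty":0,"tz":0,"yaw":0,"grip":1}]'
python3 - <<'E'
from h import *
deltas([438,77,70]);
a=capture("scene");save(a,"s6.png",(180,140,380,310),4)
a=capture("side");save(a,"d7.png",(170,120,345,340),2.7)
for y in (-347,-261,-174):
    print(np.round(fitcap(a,(442,y,-.02),5),3))
E
```

```text
time: 52.3
ee_pos: [442.0, 74.2, 46.6]
tool_rot: [-0.695, 0.716, 0.038, 0.05]
wrist_force: [-2.8, 0.2, 12.2]
gripper_width: 0.4
time: 53.3
ee_pos: [426.5, 74.5, 195.2]
tool_rot: [-0.69, 0.721, 0.038, 0.054]
wrist_force: [0.6, -1.2, -0.1]
gripper_width: 0.3
t 53.3 pos [426.5  74.5 195.2] W 0.3 F [ 0.6 -1.2 -0.1]
tool xaxis ang -0.0197 tilt [ 0.129 -0.991 -0.041]  d tx,ty,tz [ -4.8 125.4   8. ]
[ 4.392140e+02 -3.373920e+02  6.400000e-02  1.093628e+03  1.963000e+03]
[ 4.432520e+02 -2.536370e+02  1.270000e-01  1.228061e+03  1.963000e+03]
[ 4.441200e+02 -1.730010e+02 -8.200000e-02  1.370436e+03  1.963000e+03]
```

View pics/s6.png

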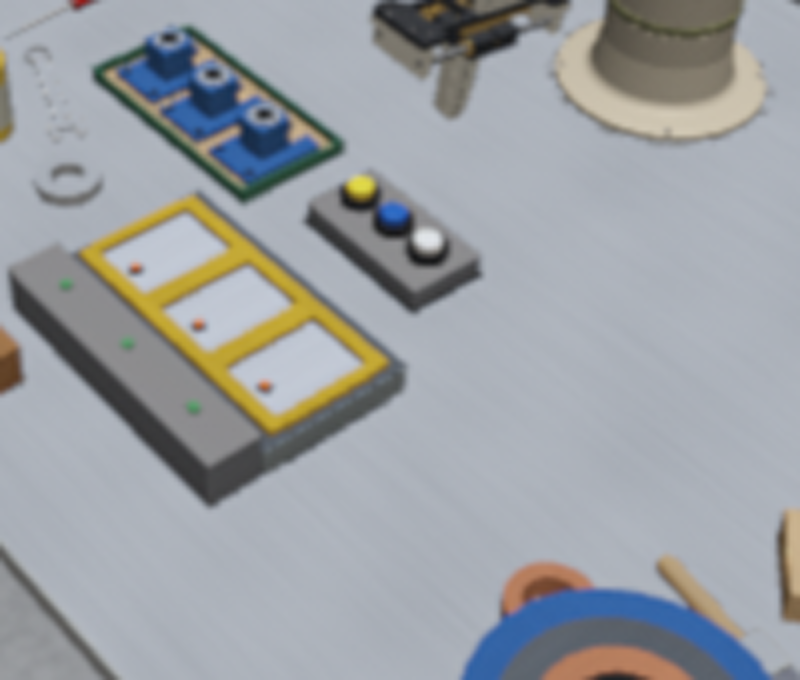

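View pics/d7.png

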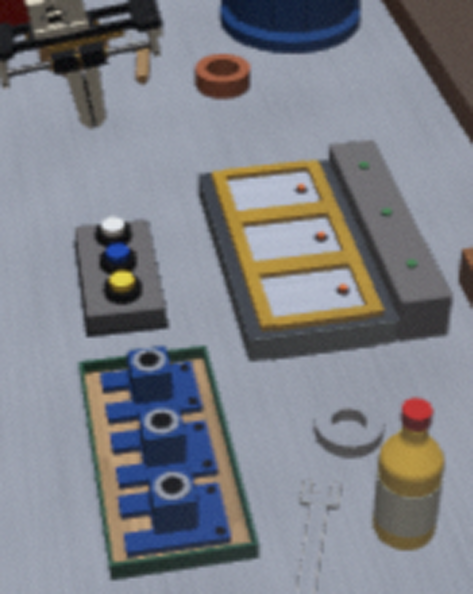

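```bash
python3 - <<'E'
from h import *
a=capture("scene");b=capture("side")
S=lambda u,v:(u/4+180-.4,v/4+140-.4)
D=lambda u,v:(u/2.7+170-.4,v/2.7+120-.4)
for s,d in [((169,38),(172,485)),((213,74),(162,420)),((264,114),(149,359))]:
    p,e=tri([a,b],[S(*s),D(*d)]);print(p.round(0),np.round(e,1))
E
python3 -c "from station import hand_in; print(hand_in())"
```

```text
[ 439. -348.   58.] [0.4 0.4]
[ 443. -262.   59.] [0.7 0.7]
[ 444. -172.   59.] [0.5 0.5]
the job is handed in; nothing more can be done
None
```

I completed every step of the job and handed it in after about 53 s of robot time; `hand_in()` gave no verdict.

- **Loading:** All three caps went into their own bays, solid end over the pin. Camera views after release showed each one seated flat. I judged the pins held down from that, since the joint values cannot be read.
- **Keys:** I pressed white, yellow and blue in that order. Each went to a hard stop at a tool height of about 46 mm.
- **Unloading:** The caps are side by side in the green tray. I then pressed white again, to the same stop, and backed the arm clear.

The last pictures showed the bays empty with their pins up, the keys up, the bystanders I could see where they had been, and the arm touching nothing. Boss tops triangulated from two cameras came out at these positions:

| Cap position | x (mm) | y (mm) | z (mm) |
|---|---|---|---|
| Far | 439 | -348 | 58 |
| Middle | 443 | -262 | 59 |
| Near | 444 | -172 | 59 |

The expected height is 57 mm. The tray centre is at about (443, -262), so all three are inside the limits.

Things that went badly or disagreed:
- **Key force:** The first white and yellow presses were pushed past the stop, reaching 111 N and 78 N at the wrist. Both are under the 120 N limit. I kept the later presses to about 30 N.
- **Tool tilt:** The tool slowly leaned over by about 0.13 rad during the run, and I corrected for it by eye.
- **Final silhouette fit:** My silhouette fit of the caps in the last side picture was useless because the three blue shapes merged. The triangulation above replaced it.

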